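# Store the tall cartons on their backs and put up the shelf above them

### The job

Set up this bench rack: tip each tall carton that is there over onto its back on the base shelf (printed front up, top end to the rear; the shelf's front edge stops its foot from sliding) and push it in until it lies straight and wholly on the base shelf, with nothing sticking out over the front edge. Hook one bracket into the top two slots of each upright and press it down until it is locked fully home, and only then lay the slatted shelf squarely across both brackets, close to the uprights. Leave the tin, the jar and the tape where they are.

Things in the scene. Friction and masses are not known exactly. Their poses are not given: they have to be found in the camera images.
- rack: Fixed bench rack. Origin: middle of the base shelf's lower front edge, on the bench; x to the rear, away from the robot, y left, z up. Base: board 420 wide (y), 240 deep (x), 18 thick. Two steel uprights, 36 wide, 275 high, at y = +-140 mm, front faces at x = 155 mm. Each has a column of six slots, 10 wide, 24 high, spaced 40 mm, in a 3 mm plate, hollow behind; a rail joins their tops at the back
- slot_left (a point): Middle of the lower edge of the topmost slot of the left upright (y = +140 mm), on its front face, 232 mm above the bench; axes as the rack's. A bracket is home when its heel point lies here
- slot_right (a point): The same point on the right upright (y = -140 mm)
- bracket_a: Loose bracket, steel channel 140 long (x), 24 wide, 62 high, 0.3 kg, standing on the bench on its underside. Origin: middle of the underside; +x to the clawed back face (x = 70 mm). Two claws mid-face, 5 mm thick in y, reaching 11 mm behind it: necks 8 mm high, undersides 13 and 53 mm above the bracket's underside, each with a hook turned 11 mm down below the neck
- bracket_b: Second bracket, identical to bracket_a and interchangeable with it. To enter the slots it must be held level, 12 to 15 mm above its home height, and pushed back until its back face meets the upright; then lowered
- bracket_a_heel (a point): Point on the back face of bracket_a, mid-width, level with the underside of the upper claw's neck (bracket x = 70, z = 53 mm). The hooks are tapered: lowered freely they wedge 2 to 5 mm above home; 12 to 20 N down on the bracket's top near the upright drives it home (top then 241 mm above the bench), where it stays wedged
- bracket_b_heel (a point): The same point on bracket_b
- shelf: Loose slatted wooden shelf, 340 long (y), 140 deep (x), 0.4-0.55 kg, same either way round: three slats along y, 26 wide, 15 thick, the middle one at x = 0, 31 mm gaps; two battens below (along x, 22 wide, 12 thick, at y = +-95 mm) that go between the brackets. Origin: centre, at the slats' underside, which rests on the bracket tops; 12 mm above the bench at first. Can be pinched by the middle slat
- carton_1: Tall closed carton (two or three are present), 50 deep (x), 66 wide (y), 180 high, 0.25-0.5 kg; white and green printed front on -x, plain back on +x. Origin: middle of its underside. Stands at first on the bench, front to the robot, its back face 30 to 70 mm before the base shelf's edge. Lying on its back: +z (top end) to the rear, origin 25 mm above the base shelf
- carton_2: Tall closed carton (two or three are present), 50 deep (x), 66 wide (y), 180 high, 0.25-0.5 kg; white and green printed front on -x, plain back on +x. Origin: middle of its underside. Stands at first on the bench, front to the robot, its back face 30 to 70 mm before the base shelf's edge. Lying on its back: +z (top end) to the rear, origin 25 mm above the base shelf
- carton_3: Tall closed carton (two or three are present), 50 deep (x), 66 wide (y), 180 high, 0.25-0.5 kg; white and green printed front on -x, plain back on +x. Origin: middle of its underside. Stands at first on the bench, front to the robot, its back face 30 to 70 mm before the base shelf's edge. Lying on its back: +z (top end) to the rear, origin 25 mm above the base shelf
- tin: Bystander: a food tin, 74 across, 110 high, standing at the far right; origin at its underside
- jar: Bystander: a glass jar, 68 across, 100 high, standing near the robot on its left; origin at its underside
- tape: Bystander: a roll of brown packing tape, 100 across, 48 high, lying flat near the robot on its right; origin at its underside
Things that resemble listed ones, but are neither listed nor needed, are in the scene too. What is shaped like the bracket_a but green is not meant. What is shaped like the bracket_b but purple is not meant.

How it is judged:
On the way, in this order (a step that is already met when the one before it is completed fails the run):
1. both brackets are hooked into the top slots, one on each upright, pressed fully home and let go ((((z of bracket_a_heel in the frame of slot_left between -0.002 and 0.002 m and x of bracket_a_heel in the frame of slot_left between -0.004 and 0.003 m and y of bracket_a_heel in the frame of slot_left between -0.005 and 0.005 m and angle between bracket_a's own z axis and vertical below 0.05 rad and angle between the x axis of bracket_a and the x axis of rack, either way round below 0.1 rad and contact force between bracket_a and the fingers below 0.1 N) and (z of bracket_b_heel in the frame of slot_right between -0.002 and 0.002 m and x of bracket_b_heel in the frame of slot_right between -0.004 and 0.003 m and y of bracket_b_heel in the frame of slot_right between -0.005 and 0.005 m and angle between bracket_b's own z axis and vertical below 0.05 rad and angle between the x axis of bracket_b and the x axis of rack, either way round below 0.1 rad and contact force between bracket_b and the fingers below 0.1 N)) or ((z of bracket_b_heel in the frame of slot_left between -0.002 and 0.002 m and x of bracket_b_heel in the frame of slot_left between -0.004 and 0.003 m and y of bracket_b_heel in the frame of slot_left between -0.005 and 0.005 m and angle between bracket_b's own z axis and vertical below 0.05 rad and angle between the x axis of bracket_b and the x axis of rack, either way round below 0.1 rad and contact force between bracket_b and the fingers below 0.1 N) and (z of bracket_a_heel in the frame of slot_right between -0.002 and 0.002 m and x of bracket_a_heel in the frame of slot_right between -0.004 and 0.003 m and y of bracket_a_heel in the frame of slot_right between -0.005 and 0.005 m and angle between bracket_a's own z axis and vertical below 0.05 rad and angle between the x axis of bracket_a and the x axis of rack, either way round below 0.1 rad and contact force between bracket_a and the fingers below 0.1 N)))), for 0.2 s.
2. the slatted shelf lies across both brackets, let go (z of shelf in the frame of rack between 0.236 and 0.247 m and x of shelf in the frame of rack between 0.058 and 0.092 m and y of shelf in the frame of rack between -0.028 and 0.028 m and angle between shelf's own z axis and vertical below 0.04 rad and angle between the x axis of shelf and the x axis of rack, either way round below 0.08 rad and contact force between shelf and bracket_a above 0.2 N and contact force between shelf and bracket_b above 0.2 N and contact force between shelf and the fingers below 0.1 N and linear speed of shelf below 0.02 m/s), for 0.2 s.
At the end, for the whole second after the job is handed in: Cartons flat on their backs (8 deg, straight to 20 deg) on the base, at most 6 mm out over its front edge, at most 60 mm in; brackets in the top slots within 2 mm of home, level; shelf on both, level, square (4.5 deg), within 28 mm sideways, its middle 58-92 mm from the front edge; all at rest (all of step 2 and (((z of bracket_a_heel in the frame of slot_left between -0.002 and 0.002 m and x of bracket_a_heel in the frame of slot_left between -0.004 and 0.003 m and y of bracket_a_heel in the frame of slot_left between -0.005 and 0.005 m and angle between bracket_a's own z axis and vertical below 0.05 rad and angle between the x axis of bracket_a and the x axis of rack, either way round below 0.1 rad and contact force between bracket_a and the fingers below 0.1 N) and (z of bracket_b_heel in the frame of slot_right between -0.002 and 0.002 m and x of bracket_b_heel in the frame of slot_right between -0.004 and 0.003 m and y of bracket_b_heel in the frame of slot_right between -0.005 and 0.005 m and angle between bracket_b's own z axis and vertical below 0.05 rad and angle between the x axis of bracket_b and the x axis of rack, either way round below 0.1 rad and contact force between bracket_b and the fingers below 0.1 N)) or ((z of bracket_b_heel in the frame of slot_left between -0.002 and 0.002 m and x of bracket_b_heel in the frame of slot_left between -0.004 and 0.003 m and y of bracket_b_heel in the frame of slot_left between -0.005 and 0.005 m and angle between bracket_b's own z axis and vertical below 0.05 rad and angle between the x axis of bracket_b and the x axis of rack, either way round below 0.1 rad and contact force between bracket_b and the fingers below 0.1 N) and (z of bracket_a_heel in the frame of slot_right between -0.002 and 0.002 m and x of bracket_a_heel in the frame of slot_right between -0.004 and 0.003 m and y of bracket_a_heel in the frame of slot_right between -0.005 and 0.005 m and angle between bracket_a's own z axis and vertical below 0.05 rad and angle between the x axis of bracket_a and the x axis of rack, either way round below 0.1 rad and contact force between bracket_a and the fingers below 0.1 N))) and angle between each of carton_1, carton_2, carton_3's own x axis and vertical above 3 rad and angle between the z axis of each of carton_1, carton_2, carton_3 and the x axis of rack, either way round below 0.35 rad and linear speed of each of carton_1, carton_2, carton_3 below 0.02 m/s and x of carton_1 in the frame of rack between -0.006 and 0.06 m and y of carton_1 in the frame of rack between -0.17 and 0.17 m and z of carton_1 in the frame of rack between 0.037 and 0.049 m and x of carton_2 in the frame of rack between -0.006 and 0.06 m and y of carton_2 in the frame of rack between -0.17 and 0.17 m and z of carton_2 in the frame of rack between 0.037 and 0.049 m and x of carton_3 in the frame of rack between -0.006 and 0.06 m and y of carton_3 in the frame of rack between -0.17 and 0.17 m and z of carton_3 in the frame of rack between 0.037 and 0.049 m); the robot touches nothing.
It fails at once if the tin is shifted by more than 4 cm (distance of tin from where it was at the start of the episode above 0.04 m).
It fails at once if the jar is shifted by more than 4 cm (distance of jar from where it was at the start of the episode above 0.04 m).
It fails at once if the tape is shifted by more than 4 cm (distance of tape from where it was at the start of the episode above 0.04 m).
Of carton_1, carton_2, carton_3 only 2 to 3 are there at a start; the rules pass over those that are not, and their reading is None.
At some moment in a run one of shelf may be knocked a few centimetres aside while the robot is not near it.
It also fails if it takes over 210 s, if anything falls off the work surface, if the arm or the gripper's body presses on something with over 40 N, if the wrist force passes 120 N, or if a joint passes its speed limit or range.

### The arm

A 6-joint arm with a two-finger parallel gripper is mounted at the origin on the work surface. World frame = base frame: x ahead of the robot, y to its left, z up, the work surface at z = 0. Lengths are in m, angles in rad, forces in N, time in s.
With the tool pointing down it reaches from about 0.35 to 0.85 m from the base axis. Payload 8.1 kg.
Tool frame: the origin (TCP) lies at the very end of the fingers, on their centre line; the grasp point (between the pads) lies 19 mm behind it; z points along the fingers, y is the line along which they close (so a half turn about z gives the same grasp; the last joint's range is limited). The gripper opens to 93 mm and grips with 3 to 60 N. Pads are 15 mm wide; open, the fingers measure 128 mm over their backs; the gripper's body (75 mm by 188 mm) begins 65 mm behind the grasp point.
Start: joints at [-1.212, 0.13, 1.488, -0, 1.523, -0.085], TCP at [0.258, -0.542, 0.219] pointing down, gripper open.
Joint ranges: [-2.96, 2.96], [-0.89, 2.26], [0.02, 2.5], [-1.34, 4.48], [0, 2.73], [-2.66, 2.66]. Speed limits (rad/s): [2.39, 2.39, 2.79, 3.14, 3.14, 3.14].

### API

Orientations are given as a rotation vector (axis times angle).
In Python, from plant import read_state, eyes, workorder gives the robot as it stands. The module is installed in compiled form; this text tells all that it offers.
- The arm moves only by the tool play_rows, never from a script. Its argument "targets" is one flat list of numbers, 4 for each row, row after row: the shift along the tool's x, y, z in cm, then the turn about the tool's z in degrees. In form: [dx, dy, dz, roll, dx, dy, dz, roll, ...]. A call has 1 to 8 rows; each row is the pose to reach, as a shift and turn from the pose commanded when the call began, along the tool's axes at that moment; what a row does not reach only later rows make up. A row lasts 1/12 s, in which the tool goes at most 41.7 mm and 7.16 degrees, less where a joint would pass 70% of its speed; a pose out of reach is approached as far as the arm can. A call with a gripper value outside its range is refused whole. "grip" is the finger opening in cm, from 0 to 9.3, set as the call begins (left out, the last holds). The fingers move at their own pace and stop on an object; "grip_force" is the grip in N (left out, the last holds). Time passes only in rows, so rows that repeat a pose let the fingers close. It gives the time, the measured TCP pose, the force, the opening and the grip force at its end, in the units of the state.
- read_state(): the state, without advancing time (a new reading comes with each control period).
- eyes.read_camera(name): name is "scene" or "top" or "wrist"; returns a dict with "image" (384x512x3 uint8, red, green, blue), "vfov" (degrees; the focal length in pixels is half the picture's height over the tangent of half this angle, whatever the lens; pixels are square), "cx", "cy" (the principal point, pixels), "cam_to_world" (4x4, takes a point from camera to world coordinates); the wrist camera has in their place "T_tool_cam" (4x4, takes a point from camera to tool coordinates, whose origin is the TCP and whose axes are the flange's). Camera axes: x right, y up, looking along -z (the intrinsics and any distortion apply to the point x, -y, -z); pixel columns grow to the right and rows downward; lengths in m; the calibration is good to about 2 mm. A picture is of the moment at which its call begins: read the wrist's pose just before it. There is no depth.
- workorder.close_job(): hands the job in; it is judged then, once.
The state is a dict: "t": time; "q": joint angles; "dq": joint speeds; "joint_torque": joint torques, N m; "tool_pos": TCP position; "orientation": TCP orientation; "force": force on the tool from outside, world axes, zero at the start; "wrist_torque": the same for the moment, N m; "opening": finger opening in m; "gripper_force": force on a finger pad.
Only numpy, scipy, OpenCV 4.12 (cv2) and the standard library are available. Lean on these libraries where they do the work, as an engineer would, in place of code of your own. Each camera call takes 0.05 s, during which the arm holds its last target. There are 200 camera calls.

## Working session

There is one attempt and no reset: what is moved stays moved. The work goes in short steps, Python scripts to look and compute and a tool call to move; the robot and the scene stay as the last step left them, time stands still between calls to the robot, and variables do not carry over. Pictures are saved under pics/ and viewed, at most 14 in all, crops included, and the job is handed in when it is done.

Besides the shell and the picture viewer there is one more tool, called after "Emit:" as name(argument=value, ...), one argument or row to a line, values as JSON. play_rows: Moves the arm, as the interface text tells. Its arguments: {"type":"object","properties":{"targets":{"type":"array"},"grip":{"type":"number"},"grip_force":{"type":"number"}},"required":["targets"]}

```bash
mkdir -p pics; ls; cat > h.py <<'E'
import numpy as np, cv2
from plant import read_state, eyes, workorder
from scipy.spatial.transform import Rotation as R
def snap(name, fn=None):
    s=read_state(); c=eyes.read_camera(name)
    if fn: cv2.imwrite(f'pics/{fn}.png', c['image'][:,:,::-1])
    if name=='wrist':
        T=np.eye(4); T[:3,:3]=R.from_rotvec(s['orientation']).as_matrix(); T[:3,3]=s['tool_pos']
        c['M']=T@np.array(c['T_tool_cam'])
    else: c['M']=np.array(c['cam_to_world'])
    c['f']=c['image'].shape[0]/2/np.tan(np.radians(c['vfov'])/2)
    return c
def ray(c,u,v):
    d=np.array([(u-c['cx'])/c['f'],-(v-c['cy'])/c['f'],-1.])
    return c['M'][:3,3], c['M'][:3,:3]@d
def onz(c,u,v,z):
    o,d=ray(c,u,v); return o+d*(z-o[2])/d[2]
def proj(c,p):
    q=np.linalg.inv(c['M'])@np.r_[p,1]; return c['cx']+c['f']*q[0]/-q[2], c['cy']-c['f']*q[1]/-q[2]
E
python3 - <<'E'
from h import *
for n in ['scene','top','wrist']:
    c=snap(n,n+'0'); print(n,{k:(np.round(v,3).tolist() if not isinstance(v,str) else v) for k,v in c.items() if k!='image'})
print(read_state())
E
```

```text
pics
scene {'vfov': 43.674, 'cx': 256.626, 'cy': 198.284, 'cam_to_world': [[-0.725, -0.51, 0.464, 1.305], [0.689, -0.554, 0.468, 0.708], [0.018, 0.659, 0.752, 1.405], [0.0, 0.0, 0.0, 1.0]], 'M': [[-0.725, -0.51, 0.464, 1.305], [0.689, -0.554, 0.468, 0.708], [0.018, 0.659, 0.752, 1.405], [0.0, 0.0, 0.0, 1.0]], 'f': 479.134}
top {'vfov': 48.912, 'cx': 260.594, 'cy': 188.235, 'cam_to_world': [[-0.008, 0.994, -0.113, 0.361], [-1.0, -0.008, 0.004, -0.077], [0.003, 0.113, 0.994, 1.645], [0.0, 0.0, 0.0, 1.0]], 'M': [[-0.008, 0.994, -0.113, 0.361], [-1.0, -0.008, 0.004, -0.077], [0.003, 0.113, 0.994, 1.645], [0.0, 0.0, 0.0, 1.0]], 'f': 422.161}
wrist {'vfov': 71.969, 'cx': 259.437, 'cy': 190.922, 'T_tool_cam': [[0.0, 0.968, 0.252, 0.07], [1.0, -0.0, 0.0, 0.001], [0.0, 0.252, -0.968, -0.165], [0.0, 0.0, 0.0, 1.0]], 'M': [[0.429, 0.874, 0.228, 0.321], [-0.903, 0.416, 0.106, -0.513], [-0.002, -0.252, 0.968, 0.383], [0.0, 0.0, 0.0, 1.0]], 'f': 264.416}
{'t': 0.15, 'q': array([-1.21244178e+00,  1.30962889e-01,  1.48900975e+00, -1.38751678e-05,
        1.52296932e+00, -8.54498995e-02]), 'dq': array([ 0.00107898, -0.00377778, -0.00302903, -0.00195353, -0.00059584,
        0.00061893]), 'joint_torque': array([ 5.67403276e-04, -5.60475254e+01, -4.92334878e+01,  7.69081246e-02,
        3.05138854e-02, -6.78792821e-05]), 'tool_pos': array([ 0.25746889, -0.54148892,  0.21785386]), 'orientation': array([-3.06326017e+00, -6.91126552e-01,  3.09747442e-04]), 'force': array([-0.39872105, -0.40334271,  0.66257366]), 'wrist_torque': array([-0.01915957,  0.0620473 ,  0.01935936]), 'gripper_force': 0.0, 'opening': 0.09299022839678192}
```

```bash
python3 - <<'E'
import cv2
a=cv2.imread('pics/top0.png');cv2.imwrite('pics/top0b.png',cv2.resize(a,(800,600),interpolation=cv2.INTER_CUBIC))
a=cv2.imread('pics/scene0.png');cv2.imwrite('pics/scene0b.png',cv2.resize(a,(800,600),interpolation=cv2.INTER_CUBIC))
E
```

```text
(no output)
```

View pics/top0b.png

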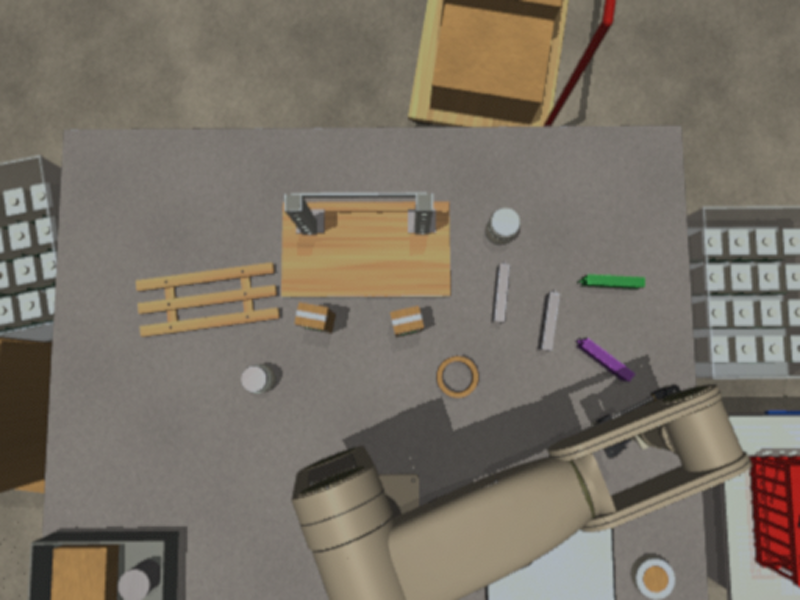

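View pics/scene0b.png

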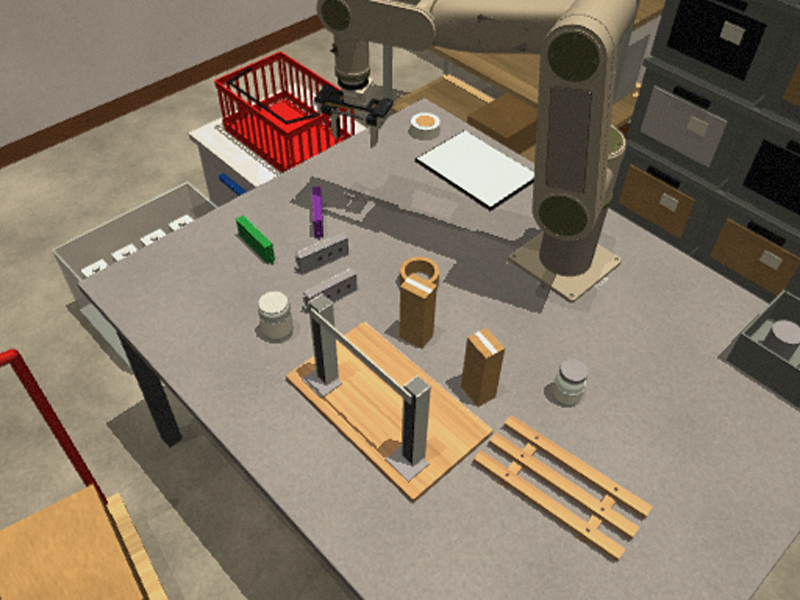

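Top view (800x600 px): there are two cartons at (315,317) and (407,321). The rack base's front edge runs from (281,296) to (450,296), and the shelf is at (208,300).

Bracket candidates are grey (501,293), grey (549,320), green (613,282) and purple (606,360). I choose the two grey ones.

The tin is at (504,224), the jar at (256,379) and the tape at (458,376).

```bash
python3 - <<'E'
from h import *
c=snap('top'); im=c['image']; hsv=cv2.cvtColor(im,cv2.COLOR_RGB2HSV)
k=512/800
def P(n,u,v,z): print(n,np.round(onz(c,u*k,v*k,z),4))
# base shelf
m=((hsv[...,0]>8)&(hsv[...,0]<25)&(hsv[...,1]>90)&(hsv[...,2]>110)).astype(np.uint8)
m[:120]=0;m[260:]=0
n,l,st,ce=cv2.connectedComponentsWithStats(m)
for i in range(1,n):
    if st[i,4]>60:
        r=cv2.minAreaRect(np.argwhere(l==i)[:,::-1].astype(np.float32)); print(st[i],ce[i],np.round(cv2.boxPoints(r),1).tolist())
g=((hsv[...,1]<25)&(hsv[...,2]>125)).astype(np.uint8); g[:,:300]=0; g[:150]=0;g[235:]=0;g[:,380:]=0
n,l,st,ce=cv2.connectedComponentsWithStats(g)
for i in range(1,n):
    if st[i,4]>60:
        r=cv2.minAreaRect(np.argwhere(l==i)[:,::-1].astype(np.float32)); print('br',st[i],ce[i],np.round(r[1],1)); b=cv2.boxPoints(r); print([np.round(onz(c,*p,.062)[:2],3).tolist() for p in b])
P('FL',281,296,.018);P('FR',450,296,.018);P('RR',450,203,.018)
for p in [(281,296),(450,296)]: P('bench',*p,0)
P('c1',315,317,.18);P('c2',407,321,.18);P('tin',505,222,.11);P('jar',255,378,.1);P('tape',458,376,.048)
P('shelf',208,300,.027)
E
```

```text
[ 180  129  108   61 5452] [233.79677183 162.43268525] [[180.0, 189.0], [180.0, 129.0], [287.0, 129.0], [287.0, 189.0]]
[278 129  10   8  67] [282.68656716 132.1641791 ] [[278.0, 129.0], [287.0, 129.0], [287.0, 136.0], [278.0, 136.0]]
[  87  169   92   46 1885] [132.53793103 191.31034483] [[85.4000015258789, 179.60000610351562], [173.8000030517578, 167.8000030517578], [178.60000610351562, 203.3000030517578], [90.0999984741211, 215.0]]
[191 194  19   7  85] [199.96470588 196.91764706] [[190.39999389648438, 197.6999969482422], [191.10000610351562, 193.1999969482422], [209.3000030517578, 196.1999969482422], [208.5, 200.8000030517578]]
[250 196  19   8  86] [258.93023256 199.40697674] [[249.39999389648438, 199.1999969482422], [267.6000061035156, 195.1999969482422], [268.6000061035156, 199.5], [250.39999389648438, 203.60000610351562]]
[189 203  19   8  95] [197.83157895 206.38947368] [[188.1999969482422, 207.3000030517578], [189.10000610351562, 202.3000030517578], [207.3000030517578, 205.60000610351562], [206.3000030517578, 210.60000610351562]]
[252 205  19   9  97] [261.10309278 208.9484
[... 382 characters left out ...]
16  42 283] [321.83392226 184.35689046] [11.9 41.7]
[[0.482, -0.273], [0.635, -0.315], [0.624, -0.358], [0.47, -0.316]]
br [300 181   8  14  63] [302.74603175 187.17460317] [13.  7.]
[[0.567, -0.232], [0.567, -0.259], [0.518, -0.258], [0.518, -0.232]]
br [347 183  32  52 496] [356.50403226 213.77822581] [54.5 27.6]
[[0.525, -0.36], [0.559, -0.459], [0.366, -0.52], [0.332, -0.422]]
FL [0.5437 0.2296 0.018 ]
FR [ 0.5404 -0.1896  0.018 ]
RR [ 0.7764 -0.1933  0.018 ]
bench [0.5458 0.233  0.    ]
bench [ 0.5424 -0.1909  0.    ]
c1 [0.4779 0.1228 0.18  ]
c2 [ 0.4673 -0.0819  0.18  ]
tin [ 0.7059 -0.3166  0.11  ]
jar [0.3434 0.272  0.1   ]
tape [ 0.3435 -0.2038  0.048 ]
shelf [0.5342 0.4076 0.027 ]
```

Emit:
play_rows(
  targets=[17.5,-2.8,-3,7,30,-5,-3,14,35,-5.6,-3,21,35,-5.6,-3,25.4,35,-5.6,-3,25.4,35,-5.6,-3,25.4,35,-5.6,-3,25.4,35,-5.6,-3,25.4],
)

```text
t: 0.87
tool_pos: [0.5273, -0.3558, 0.2466]
orientation: [-3.141, -0.001, 0.0]
force: [0.1, -0.1, -0.7]
opening: 0.0933
gripper_force: 0.0
```

Emit:
play_rows(
  targets=[0,0,0,0,0,0,0,0,0,0,0,0,0,0,0,0],
)

```text
t: 1.2
tool_pos: [0.525, -0.358, 0.2462]
orientation: [-3.141, 0.001, 0.001]
force: [-0.0, -0.3, -0.0]
opening: 0.0926
gripper_force: 0.0
```

```bash
cat >> h.py <<'E'
def pose():
    s=read_state(); m=R.from_rotvec(s['orientation']).as_matrix()
    return s['tool_pos'], m
def mv(x,y,z,yaw=0.):
    "print shift (cm) and roll (deg) in tool axes to reach a world pose, tool down"
    p,m=pose(); d=m.T@(np.array([x,y,z])-p)*100
    y0=np.degrees(np.arctan2(m[1,0],m[0,0])); print('move',np.round(d,2),'roll',round(y0-yaw,2))
E
python3 - <<'E'
from h import *
c=snap('wrist','w1'); s=read_state(); print(s['t'],s['tool_pos'],s['orientation'],s['force'])
cv2.imwrite('pics/w1b.png',cv2.resize(cv2.imread('pics/w1.png'),(800,600),interpolation=cv2.INTER_CUBIC))
E
```

```text
1.25 [ 0.52483507 -0.35828503  0.24630642] [-3.14151068e+00  1.95521711e-03  9.98441713e-04] [-0.28707888  0.23652886  0.07701101]
```

View pics/w1b.png

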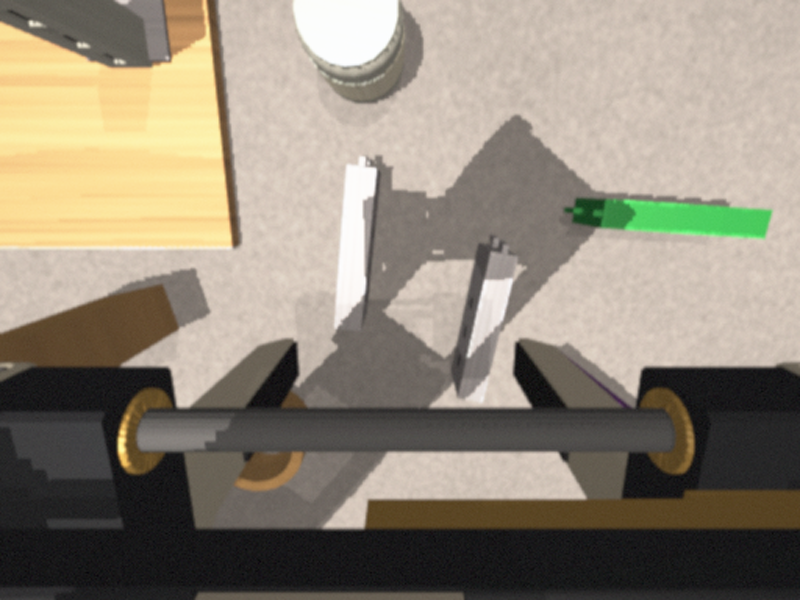

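The wrist view shows both grey brackets with their claws toward +x, at (365,160) and (497,240). Bracket tops run from about (363,168) to (349,328) and from (500,252) to (471,398). The green one, at (670,215), is excluded.

```bash
python3 - <<'E'
from h import *
c=snap('wrist'); k=.64
def P(n,u,v,z): p=onz(c,u*k,v*k,z); print(n,np.round(p[:2],4)); return p
for n,cs in dict(b1=[(347,167),(379,167),(364,327),(335,327)],b2=[(487,247),(517,256),(486,401),(457,394)]).items():
    q=[P(n,u,v,.062)[:2] for u,v in cs]; f=(q[0]+q[1])/2; b=(q[2]+q[3])/2; d=f-b
    print(n,'ctr',(f+b)/2,'len',np.linalg.norm(d),'w',np.linalg.norm(q[0]-q[1]),np.linalg.norm(q[2]-q[3]),'yaw',np.degrees(np.arctan2(d[1],d[0])))
P('baseFR',235,247,.018); P('tin',348,15,.11)
E
```

```text
b1 [ 0.6138 -0.3121]
b1 [ 0.6137 -0.338 ]
b1 [ 0.4777 -0.3222]
b1 [ 0.4777 -0.2964]
b1 ctr [ 0.54571903 -0.3171768 ] len 0.13694293605551192 w 0.025849246171262764 0.02584334162388688 yaw -6.594308777224236
b2 [ 0.5489 -0.4283]
b2 [ 0.5412 -0.4543]
b2 [ 0.4047 -0.4344]
b2 [ 0.4119 -0.4071]
b2 ctr [ 0.47669559 -0.43103375] len 0.1382974867672619 w 0.02704670198821369 0.028284793361326648 yaw -8.541123314834135
baseFR [ 0.5433 -0.1966]
tin [ 0.7041 -0.3227]
```

Emit:
play_rows(
  targets=[-2,-4,-3,0,-4,-8,-6,0,-6,-12,-8.4,0,-8,-16,-8.4,0,-10,-20,-8.4,0,-11.5,-24,-8.4,0,-11.5,-28,-8.4,0,-11.5,-32,-8.4,0],
)

```text
t: 1.97
tool_pos: [0.4121, -0.0689, 0.3309]
orientation: [3.141, -0.005, 0.003]
force: [1.3, -0.7, 0.9]
opening: 0.0929
gripper_force: 0.0
```

Emit:
play_rows(
  targets=[0,-3,0,0,0,-5.5,0,0,0,-5.5,0,0,0,-5.5,0,0],
)

```text
t: 2.3
tool_pos: [0.4134, -0.014, 0.3305]
orientation: [3.141, 0.003, 0.001]
force: [0.6, -0.8, -0.3]
opening: 0.0928
gripper_force: 0.0
```

```bash
python3 - <<'E'
from h import *
c=snap('wrist','w2'); s=read_state(); print(s['t'],s['tool_pos'],s['orientation'],s['force'])
cv2.imwrite('pics/w2b.png',cv2.resize(cv2.imread('pics/w2.png'),(800,600),interpolation=cv2.INTER_CUBIC))
E
```

```text
2.35 [ 0.41351747 -0.01482247  0.33036095] [3.14105735e+00 7.92486135e-04 6.82204206e-04] [-0.07482838 -0.12987852  0.88765534]
```

View pics/w2b.png

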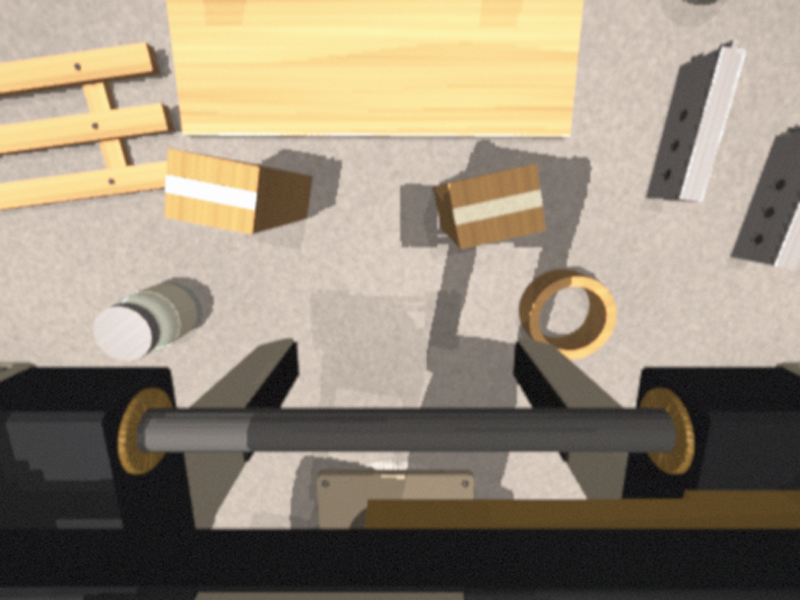

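The wrist view shows carton 1's top with corners (171,150), (261,165), (253,234), (165,217). Carton 2's corners are (447,183), (538,165), (546,232), (462,248). The base front edge runs from (183,134) to (571,136).

```bash
python3 - <<'E'
from h import *
c=snap('wrist'); k=.64
for n,cs in dict(c1=[(171,150),(261,165),(253,234),(165,217)],c2=[(447,183),(538,165),(546,232),(462,248)]).items():
    q=np.array([onz(c,u*k,v*k,.18)[:2] for u,v in cs]); d=(q[0]-q[1]+q[3]-q[2])/2
    print(n,'ctr',q.mean(0),'w',np.linalg.norm(d),'dep',np.linalg.norm((q[0]+q[1]-q[2]-q[3])/2),'yaw',np.degrees(np.arctan2(-d[0],d[1])))
a=onz(c,183*k,134*k,.018);b=onz(c,571*k,136*k,.018); print('edge',a,b,'mid',(a+b)/2,np.linalg.norm(a-b))
mv(.478,.123,.155,-9.4)
E
```

```text
c1 ctr [0.48288  0.126919] w 0.06554115383991388 dep 0.049952440874910735 yaw -10.081430403409016
c2 ctr [ 0.47179533 -0.08509488] w 0.06580266903204056 dep 0.04949676895764945 yaw 10.885211047411897
edge [0.54335939 0.2250759  0.018     ] [ 0.54154888 -0.19530042  0.018     ] mid [0.54245414 0.01488774 0.018     ] 0.4203802222178812
move [  6.43 -13.84  17.52] roll 9.37
```

Emit:
play_rows(
  targets=[1.5,-3.5,0,2.5,3,-7,0,5,5,-10.5,0,7.5,6.9,-14.2,0,10,6.9,-14.2,0,10,6.9,-14.2,0,10,6.9,-14.2,0,10,6.9,-14.2,0,10],
)

```text
t: 3.07
tool_pos: [0.4827, 0.126, 0.3304]
orientation: [3.129, -0.276, 0.0]
force: [-0.3, -0.4, 0.8]
opening: 0.0934
gripper_force: 0.0
```

```bash
python3 - <<'E'
from h import *
print(pose()); mv(.483,.127,.145,-10)
E
```

```text
(array([0.48267187, 0.12602643, 0.3303958 ]), array([[ 9.84544199e-01, -1.75136241e-01,  1.30979251e-04],
       [-1.75136166e-01, -9.84544118e-01, -4.49653346e-04],
       [ 2.07705447e-04,  4.19764389e-04, -9.99999890e-01]]))
move [ 1.000e-02 -1.100e-01  1.854e+01] roll -0.09
```

Emit:
play_rows(
  targets=[0,-0.1,4,0,0,-0.1,8,0,0,-0.1,12,0,0,-0.1,15,0,0,-0.1,17,0,0,-0.1,18.5,0,0,-0.1,18.5,0,0,-0.1,18.5,0],
)

```text
t: 3.73
tool_pos: [0.4824, 0.1275, 0.1453]
orientation: [3.129, -0.276, -0.001]
force: [0.1, -0.3, 1.1]
opening: 0.0933
gripper_force: 0.0
```

Emit:
play_rows(
  targets=[0,0,0,0,0,0,0,0,0,0,0,0,0,0,0,0,0,0,0,0,0,0,0,0,0,0,0,0,0,0,0,0],
  grip=5.5,
  grip_force=25,
)

```text
t: 4.4
tool_pos: [0.4835, 0.1291, 0.1462]
orientation: [-3.129, 0.273, -0.003]
force: [-0.1, 1.3, 5.6]
opening: 0.0663
gripper_force: 24.9
```

Emit:
play_rows(
  targets=[0,0,-1,0,0,0,-2,0,0,0,-3,0,0,0,-4,0,0,0,-4.5,0,0,0,-4.5,0],
)

```text
t: 4.9
tool_pos: [0.4838, 0.1289, 0.1923]
orientation: [-3.129, 0.273, -0.005]
force: [1.3, -0.7, -4.2]
opening: 0.0659
gripper_force: 24.9
```

```bash
python3 - <<'E'
from h import *
s=read_state(); print(s['tool_pos'],s['force'],s['opening']); mv(.5575,.060,.19,-0.3)
E
```

```text
[0.48381041 0.12894523 0.19228363] [ 1.25954802 -0.66797152 -4.19445783] 0.06585187542750297
move [8.45 5.51 0.25] roll -9.67
```

Emit:
play_rows(
  targets=[2,1.3,0,-3,4,2.6,0,-6,6,3.9,0,-9,8.4,5.5,0,-9.7,8.4,5.5,0,-9.7,8.4,5.5,0,-9.7,8.4,5.5,1,-9.7,8.4,5.5,2.2,-9.7],
)

```text
t: 5.57
tool_pos: [0.5561, 0.0607, 0.1682]
orientation: [-3.141, 0.007, -0.002]
force: [-1.4, -0.4, -5.0]
opening: 0.066
gripper_force: 25.0
```

Emit:
play_rows(
  targets=[0,0,0.2,0,0,0,0.4,0,0,0,0.4,0,0,0,0.4,0],
)

```text
t: 5.9
tool_pos: [0.5554, 0.0607, 0.1639]
orientation: [-3.141, 0.006, 0.001]
force: [-0.5, 0.9, -2.9]
opening: 0.066
gripper_force: 25.0
```

```bash
python3 - <<'E'
from h import *
s=read_state(); print(s['tool_pos'],s['force'],s['opening']); mv(.5575,.060,.165,-0.3)
E
```

```text
[0.55542628 0.06070265 0.16392782] [-0.4746169   0.90817905 -2.94801381] 0.06604537914085198
move [ 0.21  0.07 -0.11] roll 0.07
```

Emit:
play_rows(
  targets=[0,0,0.1,0,0,0,0.1,0,0,0,0.1,0,0,0,0.1,0,0,0,-3,0,0,0,-6,0,0,0,-6,0,0,0,-6,0],
  grip=9.2,
)

```text
t: 6.57
tool_pos: [0.5577, 0.0601, 0.2271]
orientation: [-3.141, 0.008, -0.008]
force: [-0.5, -0.2, -0.4]
opening: 0.0924
gripper_force: 0.0
```

Emit:
play_rows(
  targets=[-3,0,0,0,-6,0,0,0,-6,0,0,0,-6,0,0,0,-6,0,0,0,-6,0,3,0,-6,0,5,0,-6,0,5,0],
  grip=2.5,
)

```text
t: 7.23
tool_pos: [0.4941, 0.0602, 0.1696]
orientation: [3.141, -0.008, -0.011]
force: [-1.0, 0.1, -0.6]
opening: 0.0429
gripper_force: 0.0
```

```bash
python3 - <<'E'
from h import *
s=read_state(); print(s['tool_pos'],s['force'],s['opening'])
c=snap('scene'); cv2.imwrite('pics/s1.png',cv2.resize(c['image'][150:350,150:400,::-1],(750,600),interpolation=cv2.INTER_CUBIC))
E
```

```text
[0.49411772 0.06022443 0.16959684] [-1.03477786  0.13683231 -0.55675144] 0.04290104101989783
```

View pics/s1.png

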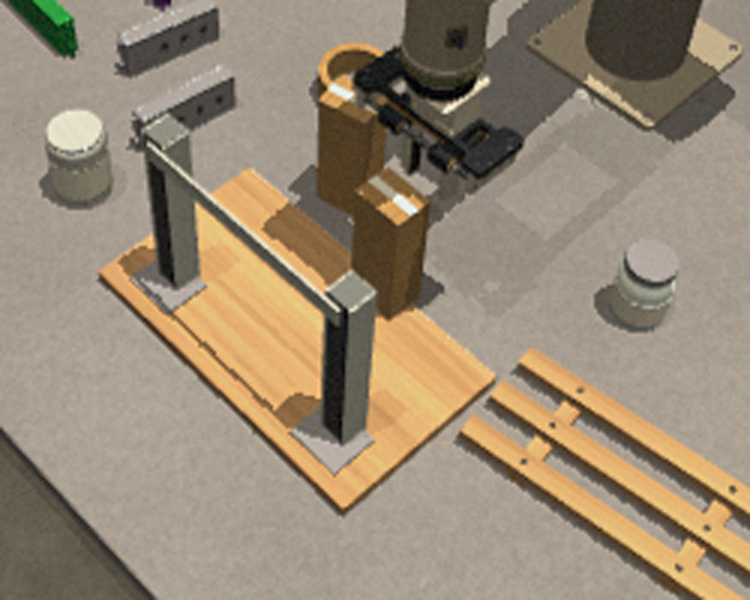

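Carton 1 stands upright on the base shelf at (390,240). Next I push it over.

Emit:
play_rows(
  targets=[2,0,0,0,3,0,0,0,4,0,0,0,5,0,0,0,6,0,0,0,7,0,0,0,8,0,0,0,8.8,0,0,0],
)

```text
t: 7.95
tool_pos: [0.586, 0.0599, 0.176]
orientation: [-3.142, 0.008, -0.004]
force: [0.1, 0.7, -0.1]
opening: 0.025
gripper_force: 0.0
```

Emit:
play_rows(
  targets=[0.8,0,0,0,1.2,0,0,0,1.2,0,0,0,1.2,0,0,0,1.2,0,0,0,1.2,0,0,0],
)

```text
t: 8.45
tool_pos: [0.5956, 0.0599, 0.1743]
orientation: [-3.142, 0.007, 0.0]
force: [-1.1, 0.6, -0.6]
opening: 0.0252
gripper_force: 0.0
```

```bash
python3 - <<'E'
from h import *
s=read_state(); print(s['tool_pos'],s['force'],s['opening'])
c=snap('scene'); cv2.imwrite('pics/s2.png',cv2.resize(c['image'][150:350,150:400,::-1],(500,400),interpolation=cv2.INTER_CUBIC))
E
```

```text
[0.59563113 0.05994727 0.17426452] [-1.05550748  0.61423922 -0.59426165] 0.02522391245190806
```

View pics/s2.png

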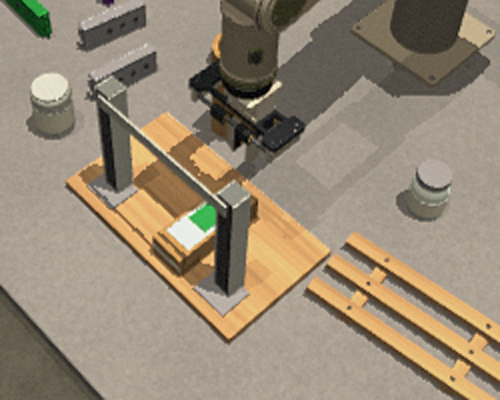

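Carton 1 lies on its back, printed front up, at (190,230). Carton 2 is next.

Emit:
play_rows(
  targets=[-1,0,-4,0,-3,2,-8,-2,-5,5,-12,-4,-8,8,-15.5,-6,-10,11,-15.5,-8,-12.4,14.5,-15.5,-10.9,-12.4,14.5,-15.5,-10.9,-12.4,14.5,-15.5,-10.9],
  grip=9.2,
)

```text
t: 9.17
tool_pos: [0.4696, -0.0876, 0.3311]
orientation: [3.126, 0.285, 0.004]
force: [-0.1, -0.0, 0.1]
opening: 0.0739
gripper_force: 0.0
```

Emit:
play_rows(
  targets=[0,0,0,0,0,0,0,0,0,0,0,0,0,0,0,0],
)

```text
t: 9.5
tool_pos: [0.4716, -0.0835, 0.3287]
orientation: [-3.127, -0.293, 0.001]
force: [-0.2, -0.1, -1.2]
opening: 0.0915
gripper_force: 0.0
```

```bash
python3 - <<'E'
from h import *
print(pose()[0]); mv(.4725,-.085,.145,10.9)
c=snap('wrist','w3'); k=.64
cv2.imwrite('pics/w3b.png',cv2.resize(cv2.imread('pics/w3.png'),(800,600),interpolation=cv2.INTER_CUBIC))
E
```

```text
[ 0.47156139 -0.08353801  0.32866459]
move [ 0.08  0.17 18.37] roll -0.19
```

View pics/w3b.png

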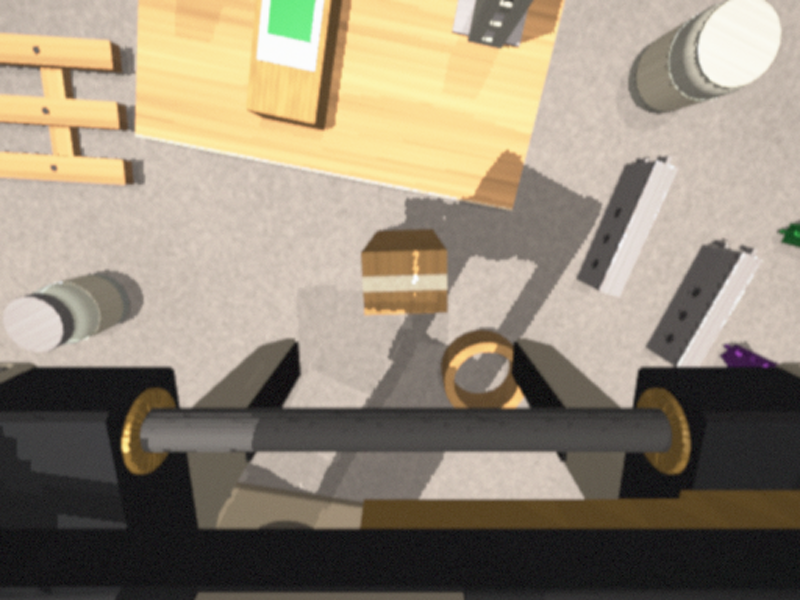

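Carton 2 is centred below the gripper at (405,275). Carton 1 is wholly on the shelf, its foot at (288,118). I'll grasp carton 2.

Emit:
play_rows(
  targets=[0.1,0.1,4,0,0.1,0.1,8,0,0.1,0.1,12,0,0.1,0.1,15,0,0.1,0.1,17,0,0.1,0.1,18.4,0,0.1,0.1,18.4,0,0.1,0.1,18.4,0],
)

```text
t: 10.22
tool_pos: [0.472, -0.0846, 0.1445]
orientation: [-3.127, -0.292, 0.003]
force: [-0.2, 0.0, -0.2]
opening: 0.0918
gripper_force: 0.0
```

Emit:
play_rows(
  targets=[0,0,0,0,0,0,0,0,0,0,0,0,0,0,0,0,0,0,0,0,0,0,0,0,0,0,0,0,0,0,0,0],
  grip=5.5,
  grip_force=25,
)

```text
t: 10.88
tool_pos: [0.4731, -0.0852, 0.1462]
orientation: [-3.128, -0.291, -0.003]
force: [-1.3, 2.5, 5.6]
opening: 0.0664
gripper_force: 24.8
```

Emit:
play_rows(
  targets=[0,0,-1,0,0,0,-2,0,0,0,-3,0,0,0,-4,0,0,0,-4.5,0,0,0,-4.5,0],
)

```text
t: 11.38
tool_pos: [0.4735, -0.0857, 0.1923]
orientation: [3.127, 0.291, 0.004]
force: [-0.1, 0.4, -5.1]
opening: 0.066
gripper_force: 24.8
```

```bash
python3 - <<'E'
from h import *
s=read_state(); print(s['tool_pos'],s['force'],s['opening']); mv(.5575,-.031,.19,-0.3)
E
```

```text
[ 0.47347061 -0.08568842  0.19231913] [-0.11707451  0.44943671 -5.1147786 ] 0.06601626804029402
move [ 9.27 -3.83  0.25] roll 10.92
```

Emit:
play_rows(
  targets=[2.3,-1,0,3,4.6,-1.9,0,6,6.9,-2.9,0,9,9.3,-3.8,0,10.9,9.3,-3.8,0,10.9,9.3,-3.8,0,10.9,9.3,-3.8,1,10.9,9.3,-3.8,2.2,10.9],
)

```text
t: 12.05
tool_pos: [0.557, -0.0313, 0.1682]
orientation: [3.141, -0.008, 0.002]
force: [0.4, -0.1, -4.9]
opening: 0.0656
gripper_force: 25.0
```

Emit:
play_rows(
  targets=[0,0,0.3,0,0,0,0.5,0,0,0,0.5,0,0,0,0.5,0,0,0,0.5,0],
)

```text
t: 12.47
tool_pos: [0.5564, -0.0311, 0.1639]
orientation: [-3.141, 0.008, -0.001]
force: [-2.4, 1.8, 5.6]
opening: 0.0655
gripper_force: 25.0
```

Emit:
play_rows(
  targets=[0,0,0,0,0,0,0,0,0,0,0,0,0,0,0,0,0,0,-3,0,0,0,-6,0,0,0,-6,0,0,0,-6,0],
  grip=9.2,
)

```text
t: 13.13
tool_pos: [0.5584, -0.0311, 0.2257]
orientation: [3.141, -0.008, 0.007]
force: [0.1, -0.1, 0.0]
opening: 0.0917
gripper_force: 0.0
```

Emit:
play_rows(
  targets=[-3,0,0,0,-6,0,0,0,-6,0,0,0,-6,0,0,0,-6,0,0,0,-6,0,3,0,-6,0,5,0,-6,0,5,0],
  grip=2.5,
)

```text
t: 13.8
tool_pos: [0.495, -0.0301, 0.1685]
orientation: [-3.14, 0.007, 0.01]
force: [-0.1, 0.7, -1.4]
opening: 0.0432
gripper_force: 0.0
```

Emit:
play_rows(
  targets=[2,0,0,0,3,0,0,0,4,0,0,0,5,0,0,0,6,0,0,0,7,0,0,0,8,0,0,0,8.8,0,0,0],
)

```text
t: 14.47
tool_pos: [0.5866, -0.031, 0.1742]
orientation: [3.141, -0.007, 0.002]
force: [0.1, 0.4, -0.2]
opening: 0.0252
gripper_force: 0.0
```

Emit:
play_rows(
  targets=[0.8,0,0,0,1.2,0,0,0,1.2,0,0,0,1.2,0,0,0,1.2,0,0,0,1.2,0,0,0],
)

```text
t: 14.97
tool_pos: [0.5965, -0.031, 0.1733]
orientation: [3.142, -0.007, -0.0]
force: [0.9, 0.5, 0.3]
opening: 0.0251
gripper_force: 0.0
```

Next I retreat up and back to check both cartons and measure the uprights.

Emit:
play_rows(
  targets=[-2,0,-4,0,-4,-1,-8,0,-6,-2,-12,0,-8,-3,-16,0,-9,-4,-18,0,-9,-4.5,-18,0,-9,-4.5,-18,0,-9,-4.5,-18,0],
  grip=9.2,
)

```text
t: 15.63
tool_pos: [0.5069, 0.0145, 0.3529]
orientation: [3.141, -0.006, 0.001]
force: [0.2, 0.7, -0.5]
opening: 0.0736
gripper_force: 0.0
```

Emit:
play_rows(
  targets=[0,0,0,0,0,0,0,0,0,0,0,0],
)

```text
t: 15.88
tool_pos: [0.5067, 0.0141, 0.3513]
orientation: [-3.141, 0.008, 0.005]
force: [-0.3, -0.1, -0.1]
opening: 0.0908
gripper_force: 0.0
```

```bash
python3 - <<'E'
from h import *
print(pose()[0])
c=snap('wrist','w4'); np.savez('w4.npz',**{k:c[k] for k in ['M','f','cx','cy']})
cv2.imwrite('pics/w4b.png',cv2.resize(cv2.imread('pics/w4.png'),(800,600),interpolation=cv2.INTER_CUBIC))
E
```

```text
[0.50673268 0.01408414 0.35133748]
```

View pics/w4b.png

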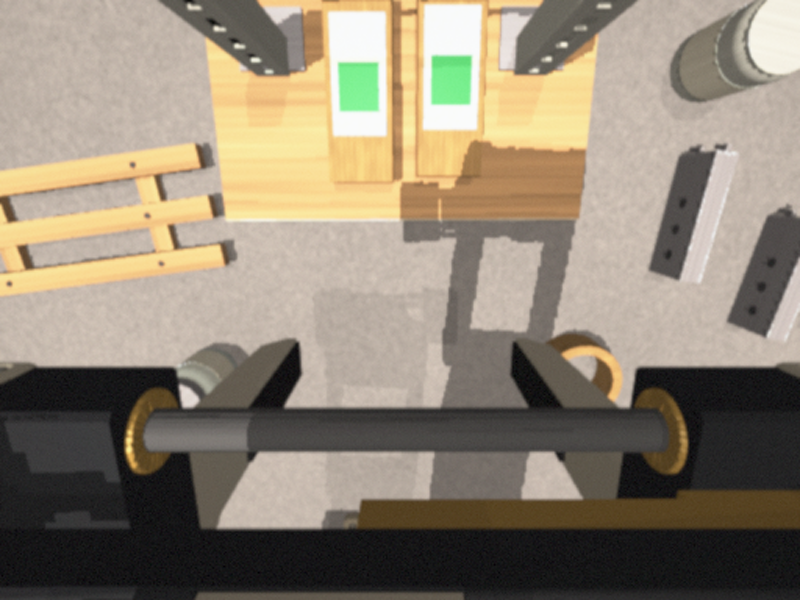

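Both cartons lie straight. Their foot edges are at (330-393,182) and (416-483,177), and the base front edge runs from (227,219) to (579,219). The upright feet are at (263-288,73) and (517-545,73).

```bash
python3 - <<'E'
from h import *
c=dict(np.load('w4.npz')); k=.64
def P(n,u,v,z): print(n,np.round(onz(c,u*k,v*k,z),4))
P('c1foot',330,182,.068);P('c1foot',393,182,.068);P('c2foot',416,177,.068);P('c2foot',483,177,.068)
P('FL',227,219,.018);P('FR',579,219,.018)
P('UL',263,74,.018);P('UL',288,72,.018);P('UR',517,72,.018);P('UR',545,72,.018)
mv(.546,-.317,.25,-7)
E
```

```text
c1foot [0.5854 0.0917 0.068 ]
c1foot [0.5851 0.0258 0.068 ]
c2foot [0.59   0.0018 0.068 ]
c2foot [ 0.5896 -0.068   0.068 ]
FL [0.5446 0.2251 0.018 ]
FR [ 0.5425 -0.193   0.018 ]
UL [0.7002 0.1678 0.018 ]
UL [0.702  0.1403 0.018 ]
UR [ 0.7006 -0.1093  0.018 ]
UR [ 0.7005 -0.1399  0.018 ]
move [ 4.12 33.09 10.16] roll 6.7
```

Emit:
play_rows(
  targets=[0.5,4,2,1,1,8,4,2,1.5,12,6,3,2,16,8,4,3,20,10,5,3.5,24,10,6,4,28,10,6.7,4.1,33.1,10,6.7],
)

```text
t: 16.6
tool_pos: [0.5451, -0.2959, 0.2511]
orientation: [-3.134, 0.192, 0.004]
force: [0.9, 0.0, -0.5]
opening: 0.0923
gripper_force: 0.0
```

Emit:
play_rows(
  targets=[0,0,0,0,0,0,0,0,0,0,0,0],
)

```text
t: 16.85
tool_pos: [0.5453, -0.2942, 0.2524]
orientation: [-3.134, 0.193, 0.002]
force: [0.9, -0.0, 0.4]
opening: 0.0919
gripper_force: 0.0
```

```bash
python3 - <<'E'
from h import *
print(pose()[0])
c=snap('wrist','w5'); np.savez('w5.npz',**{k:c[k] for k in ['M','f','cx','cy']})
cv2.imwrite('pics/w5b.png',cv2.resize(cv2.imread('pics/w5.png'),(800,600),interpolation=cv2.INTER_CUBIC))
im=c['image']; hsv=cv2.cvtColor(im,cv2.COLOR_RGB2HSV); 
# auto: bright grey blob near the expected top centre
u,v=proj(c,[.5457,-.3172,.062]); print('expected px',u/.64,v/.64)
E
```

```text
[ 0.54525991 -0.29422664  0.25241001]
expected px 430.767433680802 269.9224294413632
```

View pics/w5b.png

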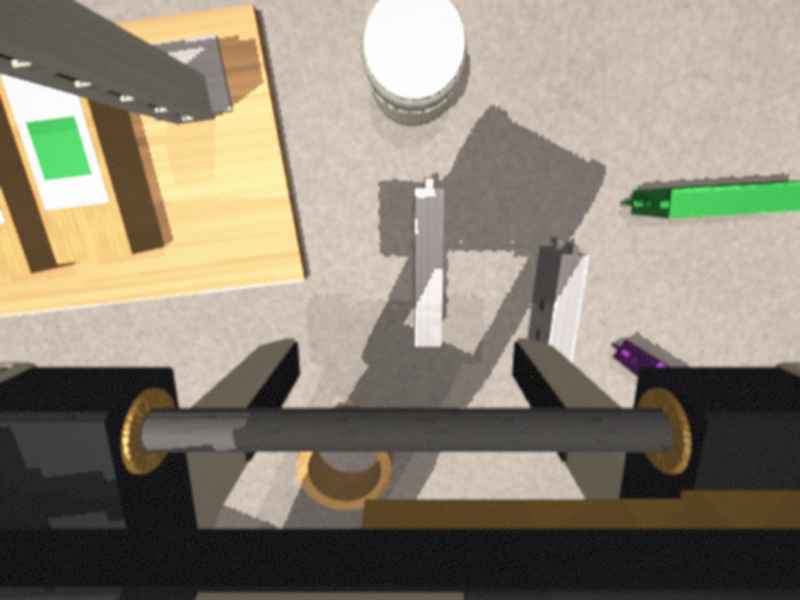

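Bracket 1's top spans (415-443,188) to (415-442,345), aligned with the tool.

```bash
python3 - <<'E'
from h import *
c=dict(np.load('w5.npz')); k=.64
a=onz(c,429*k,188*k,.062);b=onz(c,428.5*k,345*k,.062);d=a-b
print(a,b,(a+b)/2,np.linalg.norm(d),np.degrees(np.arctan2(d[1],d[0])))
m=(a+b)/2; mv(m[0],m[1],.028,-7)
E
```

```text
[ 0.61469086 -0.32314175  0.062     ] [ 0.4764115  -0.30765668  0.062     ] [ 0.54555118 -0.31539921  0.062     ] 0.13914370108277935 -6.389587155011167
move [ 0.28  2.19 22.49] roll 0.04
```

Emit:
play_rows(
  targets=[0.3,2.2,4,-0.5,0.3,2.2,8,-0.5,0.3,2.2,12,-0.5,0.3,2.2,16,-0.5,0.3,2.2,19,-0.5,0.3,2.2,21.5,-0.5,0.3,2.2,22.4,-0.5,0.3,2.2,22.4,-0.5],
)

```text
t: 17.57
tool_pos: [0.5444, -0.3137, 0.0266]
orientation: [-3.134, 0.174, 0.007]
force: [-0.0, -0.2, -0.8]
opening: 0.0924
gripper_force: 0.0
```

Emit:
play_rows(
  targets=[0,0,0,0,0,0,0,0,0,0,0,0,0,0,0,0,0,0,0,0,0,0,0,0,0,0,0,0,0,0,0,0],
  grip=1.5,
  grip_force=40,
)

```text
t: 18.23
tool_pos: [0.5459, -0.3164, 0.0295]
orientation: [3.137, -0.178, 0.0]
force: [0.4, 0.7, -0.1]
opening: 0.043
gripper_force: 0.0
```

Emit:
play_rows(
  targets=[0,0,0,0,0,0,0,0,0,0,0,0,0,0,0,0,0,0,0,0,0,0,0,0,0,0,0,0,0,0,0,0],
)

```text
t: 18.9
tool_pos: [0.5459, -0.3162, 0.0294]
orientation: [-3.136, 0.177, 0.0]
force: [-0.2, 1.2, 0.3]
opening: 0.0239
gripper_force: 40.0
```

```bash
python3 - <<'E'
from h import *
s=read_state();print(s['tool_pos'],s['force'],s['opening'],s['gripper_force'])
E
```

```text
[ 0.54593951 -0.31617413  0.02936292] [-0.22383575  1.23436431  0.33353514] 0.02389611670940528 39.99579191207886
```

Emit:
play_rows(
  targets=[0,0,-4,0,0,0,-8,0,0,0,-12,0,0,0,-16,0,0,0,-20,0,0,0,-23,0,0,0,-23,0,0,0,-23,0],
)

```text
t: 19.57
tool_pos: [0.5469, -0.3174, 0.2619]
orientation: [3.134, -0.177, 0.006]
force: [-0.7, -0.1, -4.7]
opening: 0.0239
gripper_force: 40.0
```

```bash
python3 - <<'E'
from h import *
print(pose()[0]); mv(.60,-.1245,.235,-.3)
E
```

```text
[ 0.54691359 -0.3173773   0.26189574]
move [  3.09 -19.77   2.65] roll -6.18
```

Emit:
play_rows(
  targets=[0.5,-4,0,-1,1,-8,0,-2,1.5,-12,0.5,-4,2,-16,1,-6.2,3,-19.8,2,-6.2,3.1,-19.8,2.6,-6.2,3.1,-19.8,2.6,-6.2,3.1,-19.8,2.6,-6.2],
)

```text
t: 20.23
tool_pos: [0.5976, -0.123, 0.2303]
orientation: [-3.141, 0.006, 0.008]
force: [1.5, -0.5, -3.2]
opening: 0.024
gripper_force: 40.0
```

Emit:
play_rows(
  targets=[0,0,0,0,0,0,0,0,0,0,0,0],
)

```text
t: 20.48
tool_pos: [0.5989, -0.1246, 0.2337]
orientation: [3.141, -0.011, 0.001]
force: [-0.2, 0.6, -2.8]
opening: 0.0237
gripper_force: 40.0
```

```bash
python3 - <<'E'
from h import *
s=read_state();print(s['tool_pos'],s['orientation'],s['force'])
c=snap('wrist','w6'); np.savez('w6.npz',**{k:c[k] for k in ['M','f','cx','cy']})
cv2.imwrite('pics/w6b.png',cv2.resize(cv2.imread('pics/w6.png')[60:300,150:390],(600,600),interpolation=cv2.INTER_CUBIC))
E
```

```text
[ 0.59893913 -0.12457431  0.23373672] [ 3.14123951e+00 -1.05932100e-02  7.53508057e-04] [-0.2282358   0.5666635  -2.81205031]
```

View pics/w6b.png

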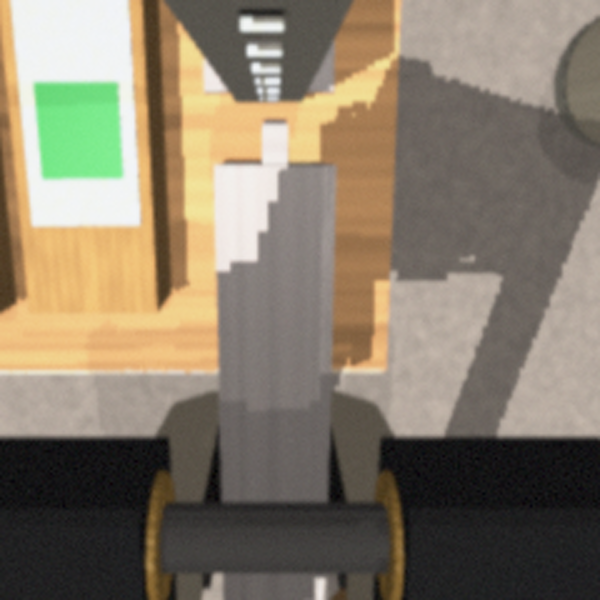

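The view shows the held bracket's upper claw at (276,140). The right upright's slot column starts at (262,20).

```bash
python3 - <<'E'
from h import *
c=dict(np.load('w6.npz'))
def onx(u,v,x):
    o,d=ray(c,u/2.5+150,v/2.5+60); return o+d*(x-o[0])/d[0]
for a,b,v in [(240,284,22),(247,283,49),(252,281,70)]: print('slot',np.round(onx(a,v,.698),4),np.round(onx(b,v,.698),4))
P=lambda u,v,z: np.round(onz(c,u/2.5+150,v/2.5+60,z),4)
print('claw',P(263,125,.265),P(289,125,.265),'back edge',P(216,163,.266),P(335,165,.266),'far',P(220,500,.266),P(328,500,.266))
print(P(189,90,.018),P(333,90,.018))
E
```

```text
slot [ 0.698  -0.1188  0.2406] [ 0.698  -0.1285  0.2402]
slot [ 0.698  -0.1188  0.2022] [ 0.698  -0.1288  0.2017]
slot [ 0.698  -0.1187  0.1555] [ 0.698  -0.1288  0.1549]
claw [ 0.6751 -0.124   0.265 ] [ 0.6751 -0.1291  0.265 ] back edge [ 0.668  -0.1148  0.266 ] [ 0.6675 -0.138   0.266 ] far [ 0.595  -0.1136  0.266 ] [ 0.5948 -0.1377  0.266 ]
[ 0.7041 -0.0801  0.018 ] [ 0.7036 -0.1586  0.018 ]
```

Emit:
play_rows(
  targets=[0,-0.25,0.6,0,0,-0.25,1.2,0,0,-0.25,1.2,0,0.5,-0.25,1.2,0,1,-0.25,1.2,0,1.5,-0.25,1.2,0,1.5,-0.25,1.2,0,1.5,-0.25,1.2,0],
)

```text
t: 21.2
tool_pos: [0.6145, -0.1207, 0.2215]
orientation: [3.142, -0.007, 0.0]
force: [-0.6, 0.4, -2.8]
opening: 0.0233
gripper_force: 40.0
```

```bash
python3 - <<'E'
from h import *
s=read_state();print(s['tool_pos'],s['orientation'],s['force']); mv(.630,-.122,.2219,-.3)
E
```

```text
[ 0.61453214 -0.12067725  0.22146255] [ 3.14153444e+00 -7.11091299e-03  1.76627717e-04] [-0.57902917  0.39877301 -2.84626592]
move [ 1.55  0.13 -0.04] roll 0.04
```

Emit:
play_rows(
  targets=[0.3,0,0,0,0.6,0,0,0,0.9,0,0,0,1.2,0,0,0,1.2,0,0,0,1.2,0,0,0],
)

```text
t: 21.7
tool_pos: [0.6262, -0.1207, 0.2213]
orientation: [-3.142, 0.007, 0.0]
force: [0.2, -0.1, -2.9]
opening: 0.0235
gripper_force: 40.0
```

```bash
python3 - <<'E'
from h import *
s=read_state();print(s['tool_pos'],s['orientation'],s['force'])
E
```

```text
[ 0.62616936 -0.12074406  0.22128687] [-3.14154730e+00  7.36089642e-03  3.50655915e-04] [ 0.15839472 -0.10377037 -2.91476816]
```

Emit:
play_rows(
  targets=[0.1,0,0,0,0.2,0,0,0,0.3,0,0,0,0.4,0,0,0,0.4,0,0,0],
)

```text
t: 22.12
tool_pos: [0.629, -0.1208, 0.2212]
orientation: [-3.141, 0.008, 0.004]
force: [-6.6, 0.4, -1.3]
opening: 0.0234
gripper_force: 40.0
```

Emit:
play_rows(
  targets=[0.1,0,0,0,0.2,0,0,0,0.3,0,0,0,0.4,0,0,0,0.4,0,0,0],
)

```text
t: 22.53
tool_pos: [0.6294, -0.1209, 0.2205]
orientation: [-3.141, 0.009, 0.017]
force: [-24.7, -0.2, 5.3]
opening: 0.0243
gripper_force: 40.0
```

Emit:
play_rows(
  targets=[-0.35,0,0,0,-0.35,0,0.3,0,-0.35,0,0.6,0,-0.35,0,0.8,0,-0.35,0,0.8,0,-0.35,0,0.8,0],
)

```text
t: 23.03
tool_pos: [0.6294, -0.1208, 0.2124]
orientation: [-3.141, 0.008, 0.005]
force: [-4.6, -0.4, -2.9]
opening: 0.0236
gripper_force: 40.0
```

Emit:
play_rows(
  targets=[0,0,0.2,0,0,0,0.4,0,0,0,0.4,0,0,0,0.4,0],
)

```text
t: 23.37
tool_pos: [0.6294, -0.1209, 0.2092]
orientation: [-3.142, 0.008, 0.004]
force: [-6.0, -0.2, 0.3]
opening: 0.0238
gripper_force: 40.0
```

Emit:
play_rows(
  targets=[0,0,0.2,0,0,0,0.4,0,0,0,0.4,0,0,0,0.4,0],
)

```text
t: 23.7
tool_pos: [0.6294, -0.121, 0.2077]
orientation: [3.141, -0.008, -0.002]
force: [-15.1, 1.8, 12.2]
opening: 0.0235
gripper_force: 40.0
```

Emit:
play_rows(
  targets=[0,0,0.1,0,0,0,0.2,0,0,0,0.2,0,0,0,0.2,0],
)

```text
t: 24.03
tool_pos: [0.6294, -0.1211, 0.2075]
orientation: [3.141, -0.008, -0.001]
force: [-21.3, 2.1, 21.5]
opening: 0.0237
gripper_force: 40.0
```

Emit:
play_rows(
  targets=[0,0,-0.5,0,0,0,-0.5,0,0,0,-0.5,0,0,0,-0.5,0,0,0,-0.5,0],
  grip=5,
)

```text
t: 24.45
tool_pos: [0.6306, -0.1207, 0.2079]
orientation: [-3.141, 0.007, 0.0]
force: [-0.0, 0.6, 0.1]
opening: 0.0489
gripper_force: 0.0
```

Emit:
play_rows(
  targets=[0,0,-3,0,0,0,-6,0,1,0,-6,0,3,0,-6,0,5,0,-6,0,5,0,-6,0,5,0,-6,0,5,0,-6,0],
)

```text
t: 25.12
tool_pos: [0.6802, -0.121, 0.2677]
orientation: [-3.141, 0.007, 0.002]
force: [0.3, 1.2, 0.0]
opening: 0.05
gripper_force: 0.0
```

Emit:
play_rows(
  targets=[0,0,0,0,0,0,0,0,0,0,0,0,0,0,0,0,0,0,0,0,0,0,0,0,0,0,0,0,0,0,0,0],
  grip=0,
)

```text
t: 25.78
tool_pos: [0.6806, -0.121, 0.2685]
orientation: [3.142, -0.007, 0.0]
force: [0.6, -0.0, 0.4]
opening: 0.0024
gripper_force: 0.0
```

```bash
python3 - <<'E'
from h import *
s=read_state();print(s['tool_pos'],s['orientation'],s['force'],s['opening']); mv(.678,-.121,.243,-.3)
E
```

```text
[ 0.68056124 -0.12100057  0.26845206] [ 3.14157641e+00 -7.35025599e-03  5.25809671e-05] [ 0.6071876  -0.03961027  0.4175778 ] 0.0024132491769000438
move [-0.26  0.    2.55] roll 0.03
```

Emit:
play_rows(
  targets=[-0.2,0,1,0,-0.2,0,2,0,-0.2,0,2.4,0,-0.2,0,2.6,0,-0.2,0,2.7,0,-0.2,0,2.7,0],
)

```text
t: 26.28
tool_pos: [0.6779, -0.1209, 0.2411]
orientation: [-3.141, 0.007, 0.002]
force: [-2.7, 0.2, 3.3]
opening: 0.0001
gripper_force: 1.8
```

Emit:
play_rows(
  targets=[0,0,0.1,0,0,0,0.2,0,0,0,0.2,0,0,0,0.2,0],
)

```text
t: 26.62
tool_pos: [0.678, -0.1209, 0.241]
orientation: [3.141, -0.007, -0.0]
force: [-8.8, 0.8, 12.4]
opening: 0.0002
gripper_force: 6.0
```

Emit:
play_rows(
  targets=[0,0,0.1,0,0,0,0.2,0,0,0,0.2,0,0,0,0.2,0],
)

```text
t: 26.95
tool_pos: [0.678, -0.121, 0.2408]
orientation: [3.141, -0.007, 0.002]
force: [-12.9, 2.5, 19.1]
opening: 0.0006
gripper_force: 9.9
```

Emit:
play_rows(
  targets=[0,0,0.1,0,0,0,0.2,0,0,0,0.2,0,0,0,0.2,0],
)

```text
t: 27.28
tool_pos: [0.6781, -0.121, 0.2407]
orientation: [3.141, -0.007, 0.003]
force: [-16.6, 3.2, 27.4]
opening: 0.0007
gripper_force: 13.7
```

Emit:
play_rows(
  targets=[0,0,-3,0,0,0,-7,0,-3,2,-11,0,-7,5,-11,0,-10,9,-10,0,-13,13,-8,0,-16,17,-6,2,-19,21,-4,4],
  grip=9.2,
)

```text
t: 27.95
tool_pos: [0.5209, -0.286, 0.2966]
orientation: [3.139, -0.119, 0.001]
force: [0.0, -0.1, -0.0]
opening: 0.0492
gripper_force: 0.0
```

```bash
python3 - <<'E'
from h import *
s=read_state();print(s['tool_pos'],s['orientation'],s['force'],s['opening']); mv(.477,-.420,.25,-8)
E
```

```text
[ 0.52093109 -0.28600638  0.2966153 ] [ 3.13876340e+00 -1.18754087e-01  1.31133915e-03] [ 0.0277109  -0.08690603 -0.01417647] 0.04915087854716662
move [-3.37 13.69  4.67] roll 3.67
```

Emit:
play_rows(
  targets=[-1,4,1,1,-2,8,3,2,-3,12,4.6,3,-3.4,14.7,4.6,4,-3.4,14.7,4.6,4,-3.4,14.7,4.6,4,-3.4,14.7,4.6,4,-3.4,14.7,4.6,4],
  grip=7.5,
)

```text
t: 28.62
tool_pos: [0.478, -0.428, 0.2513]
orientation: [-3.133, 0.225, -0.001]
force: [0.2, -0.8, -0.4]
opening: 0.0751
gripper_force: 0.0
```

```bash
python3 - <<'E'
from h import *
s=read_state();print(s['tool_pos'],s['opening']); mv(.477,-.4305,.029,-8.5)
c=snap('wrist','w7'); np.savez('w7.npz',**{k:c[k] for k in ['M','f','cx','cy']})
cv2.imwrite('pics/w7b.png',cv2.resize(cv2.imread('pics/w7.png')[60:300,150:390],(600,600),interpolation=cv2.INTER_CUBIC))
hsv=cv2.cvtColor(c['image'],cv2.COLOR_RGB2HSV)
# row scans across predicted bracket top: gray profile
g=cv2.cvtColor(c['image'],cv2.COLOR_RGB2GRAY)
for x in (.53,.50,.47):
    yc=-.4305+(-(x-.477))*np.tan(np.radians(8.5)); u,v=proj(c,[x,yc,.062]); print(x,round(u),round(v),g[int(round(v)),int(u)-16:int(u)+17].tolist())
E
```

```text
[ 0.47803194 -0.42799305  0.25134823] 0.07509623053090803
move [-0.08  0.27 22.23] roll 0.3
0.53 261 136 [128, 128, 127, 127, 130, 131, 133, 137, 145, 177, 184, 177, 173, 174, 176, 175, 172, 171, 173, 175, 176, 173, 171, 173, 172, 179, 183, 154, 132, 133, 129, 130, 130]
0.5 261 159 [132, 131, 134, 131, 127, 130, 133, 131, 137, 152, 167, 169, 166, 165, 170, 170, 169, 163, 164, 166, 167, 169, 169, 168, 169, 172, 171, 152, 137, 132, 130, 129, 132]
0.47 261 181 [127, 145, 176, 203, 211, 210, 212, 211, 230, 250, 252, 252, 252, 252, 253, 252, 251, 251, 251, 252, 252, 252, 252, 252, 253, 251, 229, 160, 139, 143, 157, 190, 210]
```

Emit:
play_rows(
  targets=[0,0.4,4,0.3,0,0.4,8,0.3,0,0.4,12,0.3,0,0.4,16,0.3,0,0.4,19,0.3,0,0.4,21.5,0.3,0,0.4,22.2,0.3,0,0.4,22.2,0.3],
)

```text
t: 29.33
tool_pos: [0.476, -0.4305, 0.0268]
orientation: [-3.13, 0.232, 0.005]
force: [-0.3, 0.9, -0.4]
opening: 0.0753
gripper_force: 0.0
```

Emit:
play_rows(
  targets=[0,0,0,0,0,0,0,0,0,0,0,0,0,0,0,0,0,0,0,0,0,0,0,0,0,0,0,0,0,0,0,0],
  grip=1.5,
  grip_force=40,
)

```text
t: 30.0
tool_pos: [0.4768, -0.4327, 0.0292]
orientation: [-3.132, 0.235, -0.0]
force: [0.1, 3.2, 2.8]
opening: 0.0263
gripper_force: 1.3
```

Emit:
play_rows(
  targets=[0,0,0,0,0,0,0,0,0,0,0,0,0,0,0,0,0,0,0,0,0,0,0,0],
)

```text
t: 30.5
tool_pos: [0.4768, -0.4328, 0.0292]
orientation: [-3.133, 0.235, 0.0]
force: [-0.6, 2.8, 2.9]
opening: 0.0236
gripper_force: 39.9
```

Emit:
play_rows(
  targets=[0,0,-4,0,0,0,-8,0,0,0,-12,0,0,0,-16,0,0,0,-20,0,0,0,-24,0,0,0,-28,0,0,0,-30,0],
)

```text
t: 31.17
tool_pos: [0.4773, -0.4339, 0.335]
orientation: [3.128, -0.235, 0.007]
force: [1.3, -0.2, -1.9]
opening: 0.0241
gripper_force: 39.9
```

```bash
python3 - <<'E'
from h import *
s=read_state();print(s['tool_pos'],s['opening'],s['force']); mv(.56,.158,.33,-.3)
E
```

```text
[ 0.47734058 -0.43392479  0.33498266] 0.02409812031814196 [ 1.25997031 -0.20826537 -1.85164009]
move [ -0.67 -59.76   0.23] roll -8.29
```

Emit:
play_rows(
  targets=[0,-4,0,0,0,-8,0,0,0,-12,0,0,0,-16,0,0,0,-20,0,0,0,-24,0,-2,0,-28,0,-5,0,-32,0,-8.3],
)

```text
t: 31.83
tool_pos: [0.5242, -0.1148, 0.3283]
orientation: [3.141, -0.004, -0.001]
force: [1.5, 0.2, -2.5]
opening: 0.024
gripper_force: 39.9
```

Emit:
play_rows(
  targets=[0,0,0,0,0,0,0,0,0,0,0,0],
)

```text
t: 32.08
tool_pos: [0.5243, -0.1167, 0.3285]
orientation: [3.141, -0.007, -0.001]
force: [0.9, 0.1, -2.9]
opening: 0.0237
gripper_force: 39.9
```

```bash
python3 - <<'E'
from h import *
s=read_state();print(s['tool_pos'],s['opening'],s['force']); mv(.599,.158,.28,-.3)
E
```

```text
[ 0.52434234 -0.11670598  0.32853857] 0.023728063184318495 [ 0.87039221  0.12001532 -2.87723707]
move [  7.34 -27.51   4.83] roll 0.04
```

Emit:
play_rows(
  targets=[1,-4,0,0,2,-8,0,0,3,-12,0,0,4,-16,0,0,5,-20,0,0,6,-24,0,0,7,-27,0,0,7.4,-27.5,0,0],
)

```text
t: 32.75
tool_pos: [0.6005, 0.1614, 0.3278]
orientation: [-3.14, 0.005, 0.002]
force: [0.8, -0.3, -2.4]
opening: 0.0235
gripper_force: 39.9
```

Emit:
play_rows(
  targets=[0,0,3,0,0,0,6,0,0,0,9,0,0,0,9.5,0,0,0,9.5,0,0,0,9.5,0,0,0,9.5,0],
)

```text
t: 33.33
tool_pos: [0.6013, 0.1575, 0.237]
orientation: [-3.141, 0.009, -0.006]
force: [-0.2, -0.2, -1.9]
opening: 0.0238
gripper_force: 39.9
```

```bash
python3 - <<'E'
from h import *
s=read_state();print(s['tool_pos'],s['orientation'],s['opening'],s['force'])
c=snap('wrist','w8'); np.savez('w8.npz',**{k:c[k] for k in ['M','f','cx','cy']})
cv2.imwrite('pics/w8b.png',cv2.resize(cv2.imread('pics/w8.png')[60:300,150:390],(600,600),interpolation=cv2.INTER_CUBIC))
E
```

```text
[0.60127795 0.15753686 0.23698588] [-3.1410147   0.00946089 -0.00596203] 0.023753079875711125 [-0.18608317 -0.1820175  -1.89231274]
```

View pics/w8b.png

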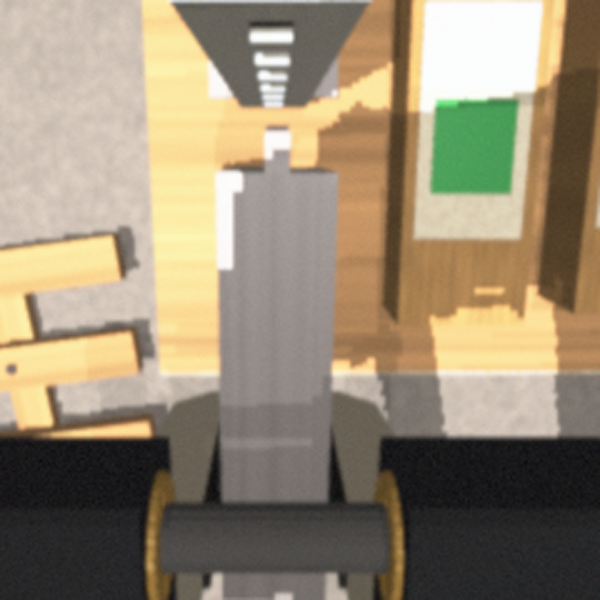

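The top slot is at (250-293,36), the next at (254-290,59), and the claw at (265-290,130). Here I compute the offset.

```bash
python3 - <<'E'
from h import *
c=dict(np.load('w8.npz'))
def onx(u,v,x):
    o,d=ray(c,u/2.5+150,v/2.5+60); return o+d*(x-o[0])/d[0]
for a,b,v in [(250,293,36),(254,290,59),(258,288,77)]: print('slot',np.round(onx(a,v,.699),4),np.round(onx(b,v,.699),4))
P=lambda u,v,z: np.round(onz(c,u/2.5+150,v/2.5+60,z),4)
print('claw',P(265,130,.268),P(290,130,.268),'back edge',P(217,171,.27),P(337,172,.27),'far',P(220,500,.27),P(328,500,.27))
mv(.614,.1575,.2217,-.3)
E
```

```text
slot [0.699  0.1615 0.2346] [0.699  0.1514 0.2343]
slot [0.699  0.1617 0.1971] [0.699  0.1512 0.1966]
slot [0.699  0.1616 0.1528] [0.699  0.1509 0.1522]
claw [0.6764 0.1577 0.268 ] [0.6764 0.1529 0.268 ] back edge [0.6687 0.1672 0.27  ] [0.6684 0.1437 0.27  ] far [0.5976 0.1684 0.27  ] [0.5975 0.1445 0.27  ]
move [1.26 0.02 1.56] roll -0.02
```

Emit:
play_rows(
  targets=[0,-0.1,0.8,0,0,-0.1,1.5,0,0,-0.1,1.5,0,0.4,-0.1,1.5,0,0.8,-0.1,1.5,0,1.3,-0.1,1.5,0,1.3,-0.1,1.5,0,1.3,-0.1,1.5,0],
)

```text
t: 34.05
tool_pos: [0.6132, 0.1591, 0.2192]
orientation: [-3.142, 0.008, -0.0]
force: [-0.1, 0.7, -2.8]
opening: 0.0235
gripper_force: 39.9
```

Emit:
play_rows(
  targets=[0.3,0,0,0,0.6,0,0,0,0.9,0,0,0,1.2,0,0,0,1.2,0,0,0,1.2,0,0,0],
)

```text
t: 34.55
tool_pos: [0.6252, 0.159, 0.2194]
orientation: [-3.142, 0.008, -0.001]
force: [-1.3, -1.4, -1.5]
opening: 0.0235
gripper_force: 39.9
```

Height reads about 11 mm above home, slightly low. I'll back out, raise it 2 mm and re-enter.

Emit:
play_rows(
  targets=[-0.6,0,0,0,-1,0,0,0,-1,0,-0.2,0,-1,0,-0.2,0,-0.5,0,-0.2,0,0,0,-0.2,0,0.3,0,-0.2,0,0.3,0,-0.2,0],
)

```text
t: 35.22
tool_pos: [0.6285, 0.1589, 0.2209]
orientation: [3.142, -0.008, 0.0]
force: [-0.3, -0.1, -4.4]
opening: 0.0237
gripper_force: 39.9
```

Emit:
play_rows(
  targets=[0.1,0,0,0,0.2,0,0,0,0.3,0,0,0,0.3,0,0,0],
)

```text
t: 35.55
tool_pos: [0.6308, 0.159, 0.221]
orientation: [3.142, -0.008, -0.0]
force: [-0.9, -0.3, -2.5]
opening: 0.0237
gripper_force: 39.9
```

Emit:
play_rows(
  targets=[0.1,0,0,0,0.2,0,0,0,0.3,0,0,0,0.3,0,0,0],
)

```text
t: 35.88
tool_pos: [0.6311, 0.1591, 0.2205]
orientation: [3.141, -0.007, -0.01]
force: [-15.1, -1.4, 1.3]
opening: 0.0239
gripper_force: 40.0
```

Emit:
play_rows(
  targets=[0,0,0.3,0,0,0,0.6,0,0,0,0.9,0,0,0,1.2,0,0,0,1.2,0,0,0,1.2,0],
)

```text
t: 36.38
tool_pos: [0.6311, 0.1594, 0.2083]
orientation: [3.141, -0.006, -0.009]
force: [-12.0, 0.4, 0.3]
opening: 0.0238
gripper_force: 40.0
```

Emit:
play_rows(
  targets=[0,0,0.2,0,0,0,0.4,0,0,0,0.4,0,0,0,0.4,0],
)

```text
t: 36.72
tool_pos: [0.6313, 0.1595, 0.2077]
orientation: [-3.141, 0.006, 0.006]
force: [-22.7, -1.9, 15.5]
opening: 0.024
gripper_force: 40.0
```

Now I release it and press on its top near the upright.

Emit:
play_rows(
  targets=[0,0,-0.3,0,0,0,-0.3,0,0,0,-0.3,0,0,0,-0.3,0,0,0,-0.3,0],
  grip=5,
)

```text
t: 37.13
tool_pos: [0.6339, 0.159, 0.208]
orientation: [-3.142, 0.008, -0.0]
force: [0.3, 0.5, -0.6]
opening: 0.049
gripper_force: 0.0
```

Emit:
play_rows(
  targets=[0,0,-3,0,0,0,-6,0,1,0,-6,0,3,0,-6,0,4.6,0,-6,0,4.6,0,-6,0,4.6,0,-6,0,4.6,0,-6,0],
)

```text
t: 37.8
tool_pos: [0.6793, 0.1588, 0.2675]
orientation: [3.142, -0.007, -0.002]
force: [0.4, -0.1, 1.0]
opening: 0.05
gripper_force: 0.0
```

Emit:
play_rows(
  targets=[0,0,0,0,0,0,0,0,0,0,0,0,0,0,0,0,0,0,0,0,0,0,0,0,0,0,0,0,0,0,0,0],
  grip=0,
)

```text
t: 38.47
tool_pos: [0.6798, 0.1588, 0.2681]
orientation: [3.142, -0.007, 0.0]
force: [0.3, -0.2, 0.2]
opening: 0.0023
gripper_force: 0.0
```

```bash
python3 - <<'E'
from h import *
s=read_state();print(s['tool_pos'],s['orientation'],s['force'],s['opening']); mv(.678,.158,.243,-.3)
E
```

```text
[0.67975548 0.15882638 0.26813736] [ 3.14157750e+00 -7.42410829e-03  4.07019269e-05] [ 0.34101862 -0.19821845  0.15296517] 0.0022572928073567177
move [-0.18  0.08  2.51] roll 0.03
```

Emit:
play_rows(
  targets=[-0.2,0,1,0,-0.2,0,2,0,-0.2,0,2.4,0,-0.2,0,2.6,0,-0.2,0,2.7,0,-0.2,0,2.7,0],
)

```text
t: 38.97
tool_pos: [0.6771, 0.1587, 0.2411]
orientation: [3.141, -0.007, -0.002]
force: [-3.4, -0.9, 5.3]
opening: 0.0005
gripper_force: 2.5
```

Emit:
play_rows(
  targets=[0,0,0.1,0,0,0,0.2,0,0,0,0.3,0,0,0,0.3,0],
)

```text
t: 39.3
tool_pos: [0.6771, 0.1588, 0.2409]
orientation: [-3.142, 0.007, -0.001]
force: [-10.5, -1.6, 17.4]
opening: 0.0007
gripper_force: 8.5
```

Emit:
play_rows(
  targets=[0,0,0.1,0,0,0,0.2,0,0,0,0.3,0,0,0,0.3,0],
)

```text
t: 39.63
tool_pos: [0.6772, 0.1589, 0.2406]
orientation: [-3.141, 0.007, -0.004]
force: [-16.5, -3.6, 28.7]
opening: 0.0
gripper_force: 14.2
```

Both bracket tops measure 241 mm, so they are home. Now the shelf.

Emit:
play_rows(
  targets=[0,0,-3,0,0,0,-6,0,-4,0,-9,0,-8,-3,-9,0,-12,-6,-9,0,-15,-9,-9,0,-18,-12,-9,0,-20,-15,-9,0],
  grip=6,
)

```text
t: 40.3
tool_pos: [0.4875, 0.2963, 0.3247]
orientation: [3.141, -0.009, -0.001]
force: [-0.8, 0.0, 0.2]
opening: 0.0492
gripper_force: 0.0
```

Emit:
play_rows(
  targets=[-1,-4,0,0,-2,-7,0,0,-2,-7,0,0,-2,-7,0,0,-2,-7,0,0,-2,-7,0,0],
)

```text
t: 40.8
tool_pos: [0.4703, 0.3649, 0.3247]
orientation: [3.141, -0.009, -0.0]
force: [-0.0, 0.3, -0.0]
opening: 0.06
gripper_force: 0.0
```

```bash
python3 - <<'E'
from h import *
s=read_state();print(s['tool_pos'],s['orientation'],s['force'],s['opening'])
c=snap('wrist','w9'); np.savez('w9.npz',**{k:c[k] for k in ['M','f','cx','cy']})
cv2.imwrite('pics/w9b.png',cv2.resize(cv2.imread('pics/w9.png'),(800,600),interpolation=cv2.INTER_CUBIC))
E
```

```text
[0.47025893 0.36492891 0.32470634] [ 3.14087431e+00 -9.34782958e-03 -4.57639622e-04] [-0.03593807  0.25466635 -0.01867527] 0.0599960763198683
```

View pics/w9b.png

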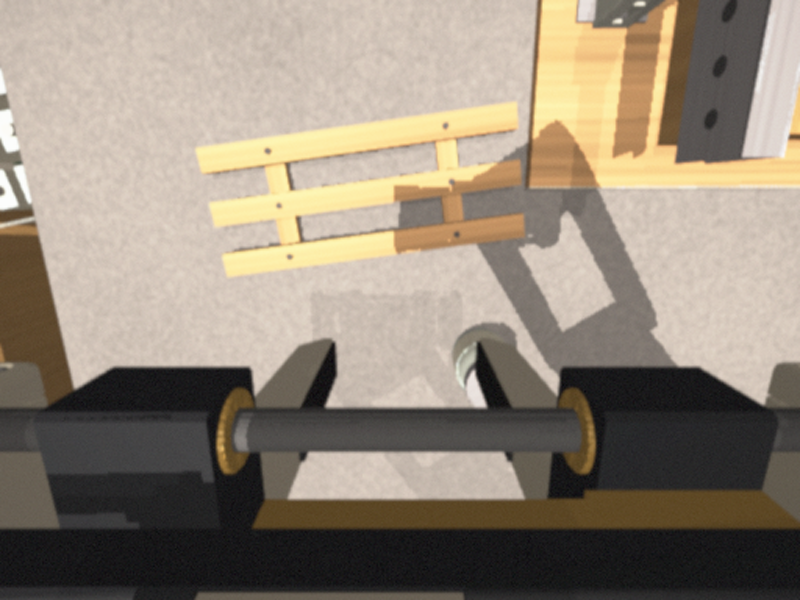

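The middle slat runs from (211,215) to (520,174), with its centre near (366,194). The outer slats run (199,160)-(517,116) and (226,265)-(523,226).

```bash
python3 - <<'E'
from h import *
c=dict(np.load('w9.npz')); k=.64
P=lambda u,v: onz(c,u*k,v*k,.027)[:2]
for l,r in [((199,160),(517,116)),((211.5,215),(520,174)),((226,265),(523,226))]:
    a,b=P(*l),P(*r); d=a-b; print(a,b,'mid',(a+b)/2,np.linalg.norm(d),'yaw',np.degrees(np.arctan2(-d[0],d[1])))
print(read_state()['q'])
E
```

```text
[0.57354005 0.58313567] [0.61499393 0.24707996] mid [0.59426699 0.41510782] 0.3386028123952219 yaw 7.032149920612519
[0.51597697 0.57698092] [0.55721727 0.24025881] mid [0.53659712 0.40861986] 0.33923817984024673 yaw 6.982570284133014
[0.46022456 0.56746405] [0.50197159 0.23339286] mid [0.48109808 0.40042846] 0.336669527595207 yaw 7.123010912684556
[ 5.73689127e-01  9.95125593e-02  1.32996870e+00 -3.17128317e-04
  1.71248272e+00  2.15086886e+00]
```

Emit:
play_rows(
  targets=[1,-1,0,-7,2,-2,0,-14,3,-3,0,-21,4,-4,0,-28,5,-4.3,0,-35,6.6,-4.3,0,-42,6.6,-4.3,0,-49,6.6,-4.3,0,-56],
  grip=4,
)

```text
t: 41.52
tool_pos: [0.5376, 0.4071, 0.3244]
orientation: [2.775, 1.473, -0.001]
force: [-1.0, 0.4, -0.5]
opening: 0.0399
gripper_force: 0.0
```

Emit:
play_rows(
  targets=[0,0,2,-7,0,0,4,-14,0,0,6,-21,0,0,8,-28,0,0,10,-35,0,0,12,-41.3,0,0,12,-41.3,0,0,12,-41.3],
)

```text
t: 42.18
tool_pos: [0.5358, 0.4071, 0.2038]
orientation: [-2.087, -2.347, 0.005]
force: [0.2, -0.6, -0.4]
opening: 0.0401
gripper_force: 0.0
```

```bash
python3 - <<'E'
from h import *
s=read_state();print(s['tool_pos'],s['force'],s['opening'],s['q']); mv(.537,.408,.006,97)
c=snap('wrist','w10'); np.savez('w10.npz',**{k:c[k] for k in ['M','f','cx','cy']})
cv2.imwrite('pics/w10b.png',cv2.resize(cv2.imread('pics/w10.png'),(800,600),interpolation=cv2.INTER_CUBIC))
E
```

```text
[0.53584377 0.40706189 0.20381217] [ 0.20891189 -0.60490242 -0.36808944] 0.04009636951055152 [ 5.73560209e-01  3.36607151e-01  1.27698409e+00 -1.09144303e-04
  1.53115227e+00  4.56116388e-01]
move [ 0.11  0.18 19.78] roll -0.27
```

View pics/w10b.png

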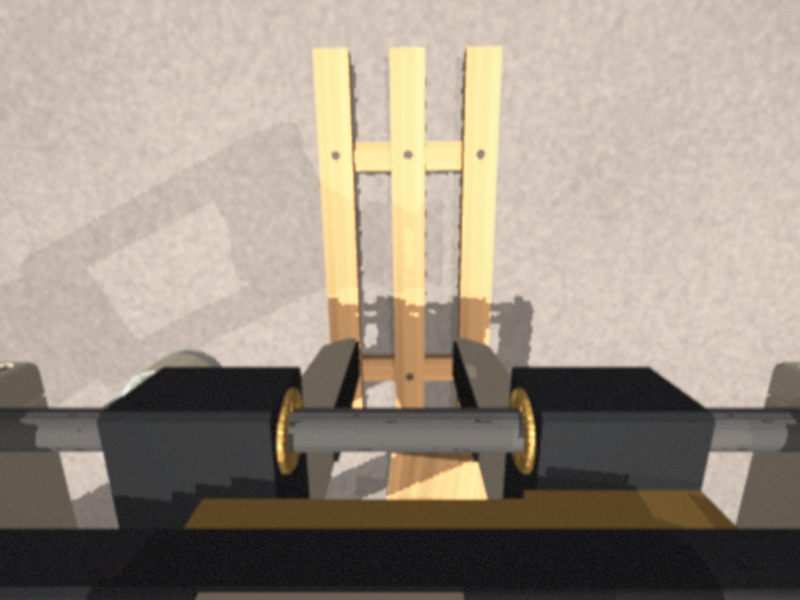

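The slats are aligned with the tool. The middle slat is centred at column 408, with screws at (407,155) and (409,377).

```bash
python3 - <<'E'
from h import *
c=dict(np.load('w10.npz')); k=.64
a,b=[onz(c,u*k,v*k,.027) for u,v in [(407,155),(409.5,377)]]; m=(a+b)/2; d=a-b
yaw=np.degrees(np.arctan2(-d[0],d[1])); print(a,b,m,np.linalg.norm(d),yaw); mv(m[0],m[1],.006,90+yaw)
E
```

```text
[0.52620283 0.50202765 0.027     ] [0.55084328 0.31407198 0.027     ] [0.53852305 0.40804982 0.027     ] 0.18956393985176076 7.468721512574452
move [-0.    0.2  19.97] roll -0.75
```

Emit:
play_rows(
  targets=[0,0.2,4,-0.6,0,0.2,8,-0.6,0,0.2,12,-0.6,0,0.2,15,-0.6,0,0.2,17,-0.6,0,0.2,18,-0.6,0,0.2,18.5,-0.6,0,0.2,18.5,-0.6],
)

```text
t: 42.9
tool_pos: [0.5388, 0.4092, 0.0211]
orientation: [2.071, 2.362, 0.002]
force: [0.2, 0.3, -0.2]
opening: 0.0402
gripper_force: 0.0
```

Emit:
play_rows(
  targets=[0,0,0.4,0,0,0,0.8,0,0,0,1.1,0,0,0,1.1,0,0,0,1.1,0],
)

```text
t: 43.32
tool_pos: [0.538, 0.409, 0.0094]
orientation: [2.069, 2.364, 0.0]
force: [-0.3, 0.2, -0.6]
opening: 0.04
gripper_force: 0.0
```

```bash
python3 - <<'E'
from h import *
s=read_state();print(s['tool_pos'],s['force'],s['opening']); mv(.5385,.408,.006,97.3)
E
```

```text
[0.53803335 0.40901761 0.00937657] [-0.32964471  0.22579773 -0.62780407] 0.03995871379853299
move [-0.11  0.03  0.34] roll 0.33
```

Next I lower it 3 mm, grip the slat and lift a little to check.

Emit:
play_rows(
  targets=[-0.1,0,0.2,0,-0.1,0,0.3,0,-0.1,0,0.3,0],
)

```text
t: 43.57
tool_pos: [0.5379, 0.4078, 0.0059]
orientation: [-2.069, -2.364, 0.001]
force: [-1.2, 0.4, 0.1]
opening: 0.0399
gripper_force: 0.0
```

Emit:
play_rows(
  targets=[0,0,0,0,0,0,0,0,0,0,0,0,0,0,0,0,0,0,0,0,0,0,0,0,0,0,0,0,0,0,0,0],
  grip=2,
  grip_force=60,
)

```text
t: 44.23
tool_pos: [0.5381, 0.408, 0.0061]
orientation: [-2.069, -2.364, -0.0]
force: [-0.4, -0.3, 0.1]
opening: 0.0256
gripper_force: 60.0
```

Emit:
play_rows(
  targets=[0,0,-1,0,0,0,-2,0,0,0,-3,0,0,0,-4,0,0,0,-4,0,0,0,-4,0],
)

```text
t: 44.73
tool_pos: [0.5391, 0.4086, 0.0479]
orientation: [2.068, 2.364, 0.004]
force: [-0.2, -0.3, -5.3]
opening: 0.0256
gripper_force: 60.0
```

```bash
python3 - <<'E'
from h import *
s=read_state();print(s['tool_pos'],s['force'],s['wrist_torque'],s['opening'])
E
```

```text
[0.53908621 0.40857417 0.04785849] [-0.2342512  -0.29363232 -5.29802471] [ 0.02244619 -0.0838697  -0.01185008] 0.025559633555290933
```

Emit:
play_rows(
  targets=[0,0,-4,0,0,0,-8,0,0,0,-12,0,0,0,-16,0,0,0,-20,0,0,0,-24,0,0,0,-26.5,0,0,0,-26.5,0],
)

```text
t: 45.4
tool_pos: [0.5401, 0.4093, 0.3196]
orientation: [2.067, 2.362, 0.018]
force: [0.7, 1.2, -2.5]
opening: 0.0253
gripper_force: 60.0
```

Emit:
play_rows(
  targets=[0,0,0,2,0,0,0,4,0,0,0,6,0,0,0,7.6,0,0,0,7.6,0,0,0,7.6,0,0,0,7.6],
)

```text
t: 45.98
tool_pos: [0.5377, 0.4077, 0.3094]
orientation: [-2.219, -2.223, 0.003]
force: [-0.3, -1.0, -6.3]
opening: 0.0254
gripper_force: 60.0
```

```bash
python3 - <<'E'
from h import *
s=read_state();print(s['tool_pos'],s['force'],s['wrist_torque'],s['opening']); mv(.616,.0155,.31,89.7)
E
```

```text
[0.53771999 0.40770963 0.30943734] [-0.30667166 -0.97271034 -6.31405512] [-0.01996184 -0.01279828 -0.00621761] 0.025369211622178336
move [-3.923e+01  7.770e+00 -2.000e-02] roll 0.38
```

Emit:
play_rows(
  targets=[-3,0,0,0,-6.5,0,0,0,-10,0.5,0,0,-13.5,1,0,0,-17,1.5,0,0,-20.5,2,0,0,-24,2.5,0,0,-26,3,0,0],
)

```text
t: 46.65
tool_pos: [0.5683, 0.1444, 0.3109]
orientation: [2.222, 2.22, -0.001]
force: [0.7, 0.5, -5.0]
opening: 0.0252
gripper_force: 60.0
```

Emit:
play_rows(
  targets=[-3,0.5,0,0,-6,1,0,0,-9,2,0,0,-12,3,0,0,-12.5,4,0,0,-12.5,4,0,0,-12.5,4,0,0,-12.5,4,0,0],
)

```text
t: 47.32
tool_pos: [0.6079, 0.0236, 0.3108]
orientation: [-2.219, -2.222, 0.0]
force: [0.1, -0.9, -4.1]
opening: 0.0254
gripper_force: 60.0
```

```bash
python3 - <<'E'
from h import *
s=read_state();print(s['tool_pos'],s['force'],s['wrist_torque'],s['opening']); mv(.616,.0155,.25,89.7)
c=snap('wrist','w11'); np.savez('w11.npz',**{k:c[k] for k in ['M','f','cx','cy']})
# image-based tilt/slip check: middle-slat outline in the wrist picture
hsv=cv2.cvtColor(c['image'],cv2.COLOR_RGB2HSV); m=((hsv[...,0]>8)&(hsv[...,0]<28)&(hsv[...,1]>70)&(hsv[...,2]>150))
for v in (40,90,140): print(v,[ (int(a),int(b)) for a,b in zip(*[np.flatnonzero(np.diff(np.r_[0,m[v].astype(int),0])==q) for q in (1,-1)]) if b-a>8])
E
```

```text
[0.60794363 0.02359432 0.3107779 ] [ 0.08761    -0.8577787  -4.14795455] [-0.06484016 -0.09715927  0.0495392 ] 0.025398339902112346
move [-0.81  0.81  6.08] roll 0.37
40 [(119, 172), (235, 287), (349, 402)]
90 [(125, 176), (183, 339), (345, 396)]
140 [(131, 180), (222, 285), (341, 390)]
```

Emit:
play_rows(
  targets=[-0.4,0.4,0,0.4,-0.8,0.8,0,0.4,-0.8,0.8,1,0.4,-0.8,0.8,2.5,0.4,-0.8,0.8,4,0.4,-0.8,0.8,5,0.4,-0.8,0.8,5,0.4,-0.8,0.8,5,0.4],
)

```text
t: 48.03
tool_pos: [0.6157, 0.015, 0.2601]
orientation: [-2.228, -2.213, 0.002]
force: [-0.2, 0.1, -3.8]
opening: 0.0257
gripper_force: 60.0
```

Emit:
play_rows(
  targets=[0,0,0.5,0,0,0,1,0,0,0,1.4,0,0,0,1.8,0,0,0,2,0,0,0,2,0,0,0,2,0],
)

```text
t: 48.62
tool_pos: [0.6162, 0.015, 0.241]
orientation: [-2.229, -2.214, 0.0]
force: [-0.4, 0.4, -4.8]
opening: 0.0256
gripper_force: 60.0
```

```bash
python3 - <<'E'
from h import *
s=read_state();print(s['tool_pos'],s['force'],s['wrist_torque'],s['opening']); mv(.616,.0155,.235,89.7)
E
```

```text
[0.61620954 0.01497047 0.24101577] [-0.44567751  0.36489626 -4.81307416] [-0.02367443 -0.10590548 -0.00401887] 0.02560337956109764
move [ 0.05 -0.02  0.6 ] roll -0.07
```

Emit:
play_rows(
  targets=[0,0,0.2,0,0,0,0.4,0,0,0,0.6,0,0,0,0.6,0],
)

```text
t: 48.95
tool_pos: [0.6163, 0.015, 0.235]
orientation: [2.229, 2.214, 0.0]
force: [-0.7, 0.6, -5.8]
opening: 0.0257
gripper_force: 60.0
```

Emit:
play_rows(
  targets=[0,0,0.05,0,0,0,0.1,0,0,0,0.1,0],
)

```text
t: 49.2
tool_pos: [0.6163, 0.015, 0.2349]
orientation: [2.228, 2.214, 0.001]
force: [-3.5, 0.5, 1.4]
opening: 0.0255
gripper_force: 60.0
```

Emit:
play_rows(
  targets=[0,0,0,0,0,0,0,0,0,0,0,0,0,0,0,0,0,0,0,0,0,0,0,0],
  grip=4,
)

```text
t: 49.7
tool_pos: [0.6164, 0.0149, 0.2342]
orientation: [2.229, 2.214, 0.0]
force: [0.6, -0.7, -0.4]
opening: 0.0402
gripper_force: 0.0
```

Emit:
play_rows(
  targets=[0,0,-1,0,0,0,-2,0,0,0,-4,0,0,0,-7,0,0,0,-10,0,0,0,-13,0,0,-4,-14,0,0,-8,-14,0],
)

```text
t: 50.37
tool_pos: [0.5381, 0.0153, 0.3776]
orientation: [2.226, 2.212, 0.004]
force: [-0.2, -0.5, 1.5]
opening: 0.0403
gripper_force: 0.0
```

Emit:
play_rows(
  targets=[0,-4,0,0,0,-8,0,0,0,-12,0,0,0,-14,0,0,0,-14,0,0,0,-14,0,0],
)

```text
t: 50.87
tool_pos: [0.3961, 0.0164, 0.3762]
orientation: [2.226, 2.212, 0.005]
force: [1.2, 0.9, 0.7]
opening: 0.0399
gripper_force: 0.0
```

```bash
python3 - <<'E'
from h import *
s=read_state();print(s['t'],s['tool_pos'],s['force'])
a=snap('scene')['image'];b=snap('top')['image']
x=cv2.resize(a[110:350,110:430],(800,600))[:,:,::-1]; y=cv2.resize(b[100:260,150:350],(400,320))[:,:,::-1]
x=cv2.resize(x,(400,300)); can=np.zeros((320,800,3),np.uint8); can[:300,:400]=x; can[:320,400:]=y; cv2.imwrite('pics/fin.png',can)
E
```

```text
50.8667 [0.39613547 0.01640497 0.37619365] [1.16854806 0.85281954 0.66470883]
```

View pics/fin.png

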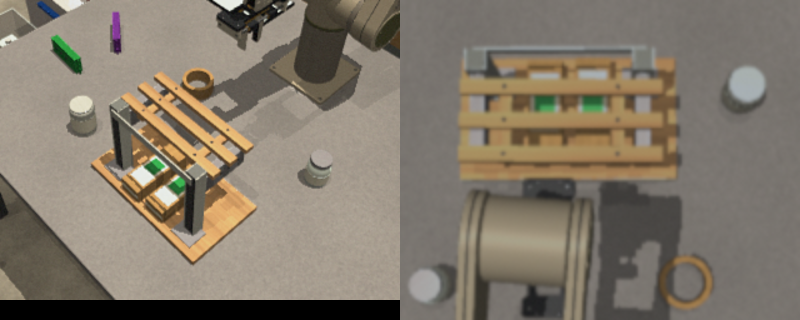

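The final view shows the shelf square across both brackets and the cartons flat below. The middle slat in the top crop is at (461-662,120). Next is a last numeric check, then hand in.

```bash
python3 - <<'E'
from h import *
c=snap('top'); a,b=onz(c,180.5,160,.256),onz(c,281,160.3,.256); m=(a+b)/2
ok=abs(m[0]-.543-.075)<.02 and abs(m[1]-.0155)<.026
print(a,b,m,ok)
if ok: print(workorder.close_job())
E
```

```text
[0.61577376 0.18385728 0.256     ] [ 0.61215926 -0.15137326  0.256     ] [0.61396651 0.01624201 0.256     ] True
the job is handed in; nothing more can be done
None
```

The job is handed in, though no verdict came back: both cartons lie flat and straight on the base shelf, both brackets are pressed fully home, and the slatted shelf rests squarely across them; the tin, jar and tape were not touched.

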